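Fill the kit tray and hold it out at the hose crimper

TASK

Pick up the hand scoop by its handle, tip its six brass ferrules into the open bin of the kit tray on the table, and lay the empty scoop back flat on the table and let go of it. Then take the tray by its arch handle, lift it and carry it level, so that the loose steel ball never leaves its shallow pocket, to the grey rubber mat beside the hose crimper. Finish while holding the tray there in the gripper, level and still, about 10 cm above the middle of the mat, with all six ferrules and the ball in it; do not set it down or let go, and leave the other things on the table where they are.

Things in the scene. Friction and masses are not known exactly. Their poses are not given: they have to be found in the camera images.
- scoop: loose aluminium hand scoop, 0.13 kg, wooden handle; flat on the table at left or middle, nose roughly towards the robot. Origin: middle of the pan's underside, z up, open nose at -x, handle at +x. Pan x -60 to +60 mm, 70 mm wide (64 inside), 3 mm sheet; back wall 42 mm high, side walls 42 mm falling to 10 mm at the nose; the floor's last 28 mm rises 6 mm to the nose
- scoop_grip (a point): point to grip the scoop: on the centre line of its handle, a bar along x from x +72 to +168 mm, 20 mm wide (y), 22 mm high; this point is 105 mm behind the pan's middle, 36 mm above the underside
- scoop_nose (a point): middle of the edge of the scoop's open nose: 60 mm before the pan's middle, 8 mm above the underside. The metal is not slippery (friction 0.5 to 0.7): for all ferrules to slide out, tip the nose some 60 degrees down
- tray: loose kit tray of grey galvanised sheet, 130 mm (x) by 248 mm (y), about 0.4 kg, on the table in the middle or at left, where the scoop is not. Origin: centre of its underside, z up. Its +y half is an open bin; its -y half, lip 15 mm high, has a white plastic block (100 by 88 mm, top 15 mm up) with a round pocket for the ball. An arch handle along x spans the middle, uprights at x -56 and +56 mm
- tray_handle (a point): centre of the pale wooden bar of the tray's arch handle, 100 mm above the tray's underside over its middle; the bar runs along the tray's x, 106 mm long, 18 mm thick (y), 22 mm high
- tray_bin (a point): centre of the bin's floor, 67.5 mm from the tray's middle along its +y, 3 mm above its underside. The bin is 124 mm (x) by 107 mm (y) inside, walls 3 mm thick, rim 42 mm above the tray's underside
- tray_pocket (a point): centre of the pocket's floor, 69 mm from the tray's middle along its -y and 12 mm above its underside. The pocket is 35 mm across and 3 mm deep, so the ball can rattle 3 mm about and rolls over the rim if the tray is tipped some 35 degrees or jerked
- ball_seat (a point): point in the tray where the ball's centre is when it lies in the middle of its pocket: 14 mm above the pocket's floor
- ball: loose steel ball, 28 mm across, 0.09 kg, lying in the tray's pocket at the start; its origin turns with it, use ball_center
- ball_center (a point): centre of the steel ball
- ferrule0: brass hose ferrule, a short tube 18 mm across and 24 mm long, loose, 15 g, one of six alike that start lying in the scoop's pan; origin at its centre, its axis along its x
- ferrule1: brass hose ferrule, a short tube 18 mm across and 24 mm long, loose, 15 g, one of six alike that start lying in the scoop's pan; origin at its centre, its axis along its x
- ferrule2: brass hose ferrule, a short tube 18 mm across and 24 mm long, loose, 15 g, one of six alike that start lying in the scoop's pan; origin at its centre, its axis along its x
- ferrule3: brass hose ferrule, a short tube 18 mm across and 24 mm long, loose, 15 g, one of six alike that start lying in the scoop's pan; origin at its centre, its axis along its x
- ferrule4: brass hose ferrule, a short tube 18 mm across and 24 mm long, loose, 15 g, one of six alike that start lying in the scoop's pan; origin at its centre, its axis along its x
- ferrule5: brass hose ferrule, a short tube 18 mm across and 24 mm long, loose, 15 g, one of six alike that start lying in the scoop's pan; origin at its centre, its axis along its x
- mat: ribbed grey rubber mat, fixed, 180 mm (x) by 220 mm (y), 3 mm thick, on the right of the table; origin at its centre on the table. The crimper (grey ring head with eight dies, 220 by 150 mm base, 290 mm high) is bolted down to the right of it, its middle 320 mm from the mat's along -y
- tape_measure: bystander: black tape measure 62 by 68 by 32 mm, origin at the centre of its underside
- hose_cutter: bystander: hose cutter with dark green handles, about 65 by 200 mm, 20 mm high, origin near its pivot, on the table
- clamp_jar: bystander: jar with a steel cap, 72 mm across, 85 mm high, origin at the centre of its underside
- pencil: bystander: red pencil 150 mm long, lying in the middle near the robot, origin at its middle, on the table
There are look-alikes about, which are no part of the job. Of the things that look like the scoop, the larger one is meant.

How it is judged (in metres and radians):
On the way, in this order (a step that is already met when the one before it is completed fails the run):
1. the scoop is lifted by the gripper with all six ferrules still in it (height (world z) of scoop above 0.03 m and contact force between the fingers and scoop above 1 N and distance between each of ferrule0, ferrule1, ferrule2, ferrule3, ferrule4, ferrule5 and scoop below 0.07 m), for 0.1 s.
2. all six ferrules lie in the tray's bin while the gripper still holds the scoop above it, the tray standing on the table (x of ferrule0 in the frame of tray between -0.062 and 0.062 m and y of ferrule0 in the frame of tray between 0.014 and 0.121 m and z of ferrule0 in the frame of tray between 0.004 and 0.042 m and x of ferrule1 in the frame of tray between -0.062 and 0.062 m and y of ferrule1 in the frame of tray between 0.014 and 0.121 m and z of ferrule1 in the frame of tray between 0.004 and 0.042 m and x of ferrule2 in the frame of tray between -0.062 and 0.062 m and y of ferrule2 in the frame of tray between 0.014 and 0.121 m and z of ferrule2 in the frame of tray between 0.004 and 0.042 m and x of ferrule3 in the frame of tray between -0.062 and 0.062 m and y of ferrule3 in the frame of tray between 0.014 and 0.121 m and z of ferrule3 in the frame of tray between 0.004 and 0.042 m and x of ferrule4 in the frame of tray between -0.062 and 0.062 m and y of ferrule4 in the frame of tray between 0.014 and 0.121 m and z of ferrule4 in the frame of tray between 0.004 and 0.042 m and x of ferrule5 in the frame of tray between -0.062 and 0.062 m and y of ferrule5 in the frame of tray between 0.014 and 0.121 m and z of ferrule5 in the frame of tray between 0.004 and 0.042 m and contact force between the fingers and scoop above 1 N and horizontal distance between scoop_nose and tray_bin below 0.15 m and height (world z) of tray below 0.02 m), for 0.1 s.
3. the scoop lies flat on the table, let go, before the tray is lifted (height (world z) of scoop below 0.012 m and angle between scoop's own z axis and vertical below 0.12 rad and contact force between the fingers and scoop below 0.1 N and height (world z) of tray below 0.02 m), for 0.2 s.
At the end, for the whole second after the job is handed in: tray held only by the gripper, underside 60-150 mm above the table, within 50 mm of the mat's centre, tilt < 0.10 rad, still; ball within 10 mm of its seat; six ferrules in the bin below its rim; scoop flat on the table, untouched (tilt < 0.12 rad); bystanders moved < 30 mm (height (world z) of tray between 0.06 and 0.15 m and horizontal distance between tray and mat below 0.05 m and angle between tray's own z axis and vertical below 0.1 rad and linear speed of tray below 0.03 m/s and angular speed of tray below 0.2 rad/s and contact force between the fingers and tray above 2 N and contact force between each of tray, the fingers and scoop below 0.1 N and distance between ball_center and ball_seat below 0.01 m and x of ferrule0 in the frame of tray between -0.062 and 0.062 m and y of ferrule0 in the frame of tray between 0.014 and 0.121 m and z of ferrule0 in the frame of tray between 0.004 and 0.042 m and x of ferrule1 in the frame of tray between -0.062 and 0.062 m and y of ferrule1 in the frame of tray between 0.014 and 0.121 m and z of ferrule1 in the frame of tray between 0.004 and 0.042 m and x of ferrule2 in the frame of tray between -0.062 and 0.062 m and y of ferrule2 in the frame of tray between 0.014 and 0.121 m and z of ferrule2 in the frame of tray between 0.004 and 0.042 m and x of ferrule3 in the frame of tray between -0.062 and 0.062 m and y of ferrule3 in the frame of tray between 0.014 and 0.121 m and z of ferrule3 in the frame of tray between 0.004 and 0.042 m and x of ferrule4 in the frame of tray between -0.062 and 0.062 m and y of ferrule4 in the frame of tray between 0.014 and 0.121 m and z of ferrule4 in the frame of tray between 0.004 and 0.042 m and x of ferrule5 in the frame of tray between -0.062 and 0.062 m and y of ferrule5 in the frame of tray between 0.014 and 0.121 m and z of ferrule5 in the frame of tray between 0.004 and 0.042 m and height (world z) of scoop below 0.012 m and angle between scoop's own z axis and vertical below 0.12 rad and distance of each of tape_measure, hose_cutter, clamp_jar, pencil from where it was at the start of the episode below 0.03 m); the arm keeps its last pose, push and grip.
It fails at once if the ball leaves its pocket (more than 10 mm from its seat) (not (distance between ball_center and ball_seat below 0.01 m)).
It fails at once if the tray is tipped more than 0.3 rad (angle between tray's own z axis and vertical above 0.3 rad).
It fails at once if a bystander is pushed more than 30 mm (distance of any of tape_measure, hose_cutter, clamp_jar, pencil from where it was at the start of the episode above 0.03 m).
It fails at once if the jar is knocked over (angle between clamp_jar's own z axis and vertical above 0.5 rad).
It also fails if it takes over 72 s, if anything falls off the work surface, if the arm or the gripper's body presses on something with over 40 N, if the wrist force passes 120 N, or if a joint passes its speed limit or range.

ROBOT

A 6-joint arm with a two-finger parallel gripper is mounted at the origin on the work surface. World frame = base frame: x ahead of the robot, y to its left, z up, the work surface at z = 0. Lengths are in mm, angles in rad, forces in N, time in s.
With the tool pointing down it reaches from about 300 to 775 mm from the base axis. Payload 14.6 kg.
Tool frame: the origin (TCP) lies between the finger pads; the fingertips stand 8 mm ahead of it and the grasp point (between the pads) lies 11 mm behind it; z points along the fingers, y is the direction in which the jaws open and shut (so a half turn about z gives the same grasp; the last joint's range is limited). The gripper opens to 94 mm and grips with 3 to 60 N. Pads are 16 mm wide; open, the fingers measure 119 mm over their backs; the gripper's body (75 mm by 177 mm) begins 78 mm behind the grasp point.
Start: joints at [1.15, 0.3, 1.521, -0, 1.321, -0.067], TCP at [190.552, 515.925, 180.046] pointing down, gripper open.
Joint ranges: [-3.03, 3.03], [-0.79, 2.21], [0.23, 2.52], [-1.04, 4.18], [0, 3.07], [-2.55, 2.55]. Speed limits (rad/s): [2.22, 2.22, 2.57, 3.14, 3.14, 3.14].

INTERFACE

Orientations are given as [roll, pitch, yaw] about the fixed x, y, z axes, in that order (R = Rz(yaw) Ry(pitch) Rx(roll)).
In Python, from cell import manip, cams, models gives the robot as it stands. The module is installed in compiled form; this text tells all that it offers.
- The arm moves only by the shell command python3 -m pendant 'ROWS' [OPENING] [FORCE]. ROWS is JSON, a list that holds one entry, the list of rows, each a list of 4 numbers: the shift along the tool's x, y, z in cm, then the turn about the tool's z in rad. In form: [[[x, y, z, roll], ...]]. A call has 1 to 5 rows; each row is the pose to reach, as a shift and turn from the pose commanded when the call began, along the tool's axes at that moment; what a row does not reach only later rows make up. A row lasts 1/10 s, in which the tool goes at most 50 mm and 8.59 degrees, less where a joint would pass 70% of its speed; a pose out of reach is approached as far as the arm can. A call with a gripper value outside its range is refused whole. OPENING is the opening, from -1 (shut) to 1 (fully open), so that 0 is half open, set as the call begins (- or left out, the last holds). The fingers move at their own pace and stop on an object; FORCE is the grip in N (left out, the last holds). Time passes only in rows, so rows that repeat a pose let the fingers close. It gives the time, the measured TCP pose, the force and the opening at its end, in the units of the state.
- manip.read_state(): the state, without advancing time (a new reading comes with each control period).
- cams.camera(name): name is "side" or "top"; returns a dict with "frame" (400x640x3 uint8, red, green, blue), "K" (3x3 intrinsics, pixels), "pose" (4x4, takes a point from camera to world coordinates). Camera axes: x right, y down, z forward; pixel columns grow to the right and rows downward; lengths in mm; the calibration is good to about 2 mm. A picture is of the moment at which its call begins. There is no depth.
- manip.sign_off(): hands the job in, once; it reports no verdict.
Trained networks look in the newest picture that a camera, given by its name, has taken for a name from the list of things; names that differ only in an ending like _2 or _b are one class to them, and where a whole thing is asked for, a point or a joint stands for the part that bears it (a point fixed in the world has none). Each returns a list of dicts, best first, with "score" (0 to 1); they miss things now and then, are a little off and sometimes report something else, mostly with a low value. They report only what shows in the picture. A call takes as long as a camera call. They do not tell look-alikes from the thing itself.
- models.regions_of(camera, name): "pixels" (400x640 bool, what is visible of it) and "point" ([column, row] in pixels, amid what is visible of it).
The state is a dict: "clock": time; "joints": joint angles; "qd": joint speeds; "effort": joint torques, N m; "eef_pos": TCP position; "eef_rot": TCP orientation; "wrist_force": force on the tool from outside, world axes, zero at the start; "moment": the same for the moment, N m; "finger_gap": finger opening in mm.
Only numpy, scipy, OpenCV 4.12 (cv2) and the standard library are available. Lean on these libraries where they do the work, as an engineer would, in place of code of your own. Each camera call takes 0.05 s, during which the arm holds its last target.

## Working session

There is one attempt and no reset: what is moved stays moved. The work goes in short steps, Python scripts to look and compute and a shell command to move; the robot and the scene stay as the last step left them, time stands still between calls to the robot, and variables do not carry over. Pictures are saved under pics/ and viewed, and the job is handed in when it is done.

```bash
mkdir -p pics; ls
python3 - <<'E'
from cell import manip,cams,models
import cv2,numpy as np
print(manip.read_state())
for n in("side","top"):
    c=cams.camera(n); cv2.imwrite(f"pics/{n}0.png",c["frame"][:,:,::-1]); print(n,c["K"].tolist(),np.round(c["pose"],3).tolist())
    for t in("scoop","tray","mat","tape_measure","hose_cutter","clamp_jar","pencil","ball"):
        print(t,[(round(r["score"],2),[round(float(v)) for v in r["point"]],int(r["pixels"].sum())) for r in models.regions_of(n,t)])
E
```

```text
pics
{'clock': 0.0, 'joints': array([ 1.15041272e+00,  3.00463973e-01,  1.52161624e+00,  3.20771748e-06,
        1.32066308e+00, -6.66066344e-02]), 'qd': array([ 1.13399948e-03,  9.79543635e-04,  3.80570915e-04,  6.67850520e-05,
       -4.23325161e-04, -3.26303634e-04]), 'effort': array([-7.35697677e-05, -5.31809020e+01, -3.52737021e+01,  7.09070452e-02,
        2.44987925e-02, -3.48850813e-05]), 'eef_pos': array([190.42767905, 515.66531489, 179.4753768 ]), 'eef_rot': array([-3.14044477e+00, -7.96835720e-05,  2.78781484e+00]), 'wrist_force': array([-0.12659003,  0.36531512, -0.106462  ]), 'moment': array([ 0.00337761, -0.01877001, -0.03553862]), 'finger_gap': 94.14543865838705}
side [[472.4622725406608, 0.0, 312.4438969931681], [0.0, 472.4622725406608, 205.87726664585796], [0.0, 0.0, 1.0]] [[-0.939, -0.202, 0.279, 259.897], [-0.345, 0.52, -0.782, 952.367], [0.013, -0.83, -0.557, 744.449], [0.0, 0.0, 0.0, 1.0]]
scoop [(0.77, [301, 305], 2176), (0.76, [296, 380], 1123)]
tray [(0.84, [352, 225], 3609)]
mat [(0.85, [386, 172], 2032)]
tape_measure [(0.56, [301, 174], 381)]
hose_cutter [(0
[... 181 characters left out ...]
, [388, 170], 1946), (0.45, [363, 206], 77)]
top [[493.98251315311586, 0.0, 325.783077264982], [0.0, 493.98251315311586, 204.34980010748666], [0.0, 0.0, 1.0]] [[0.018, -0.998, 0.06, 491.768], [-1.0, -0.018, -0.003, 53.275], [0.004, -0.06, -0.998, 1483.839], [0.0, 0.0, 0.0, 1.0]]
scoop [(0.75, [187, 243], 507), (0.58, [462, 246], 4400), (0.56, [250, 226], 996)]
tray [(0.69, [352, 234], 3626)]
mat [(0.87, [458, 247], 4368)]
tape_measure [(0.76, [409, 160], 503), (0.38, [458, 247], 4482), (0.35, [248, 223], 949)]
hose_cutter [(0.96, [293, 137], 785), (0.7, [243, 218], 42), (0.48, [245, 232], 918)]
clamp_jar [(0.77, [465, 171], 630)]
pencil [(0.66, [298, 268], 156)]
ball [(0.61, [379, 235], 65)]
```

View pics/side0.png

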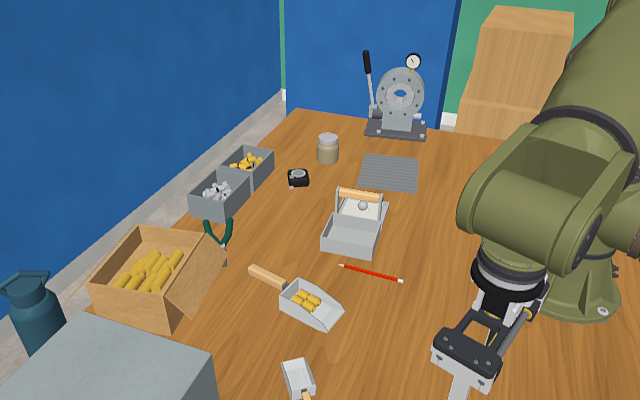

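View pics/top0.png

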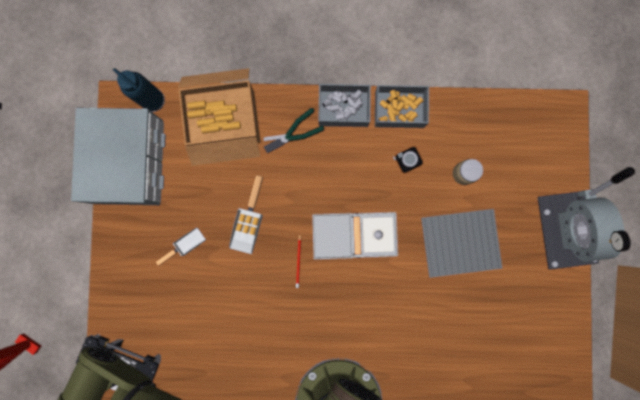

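The side view shows a large scoop with brass ferrules at about (305,303), and the top view shows it at (245,228). There is a small empty scoop at (298,375) side and (187,242) top. The tray is at (355,225) side and (355,235) top, with its bin towards world +y. The mat is at (388,172) side and (460,242) top.

Things that could be taken for the scoop (top view): the large loaded one at (245,228) and the small empty one at (187,242). I choose the large one. Nothing else resembles the tray, since the bins at (343,105) and (401,105) have no arch. Next is a close crop and measurement.

```bash
cat > h.py <<'E'
from cell import manip,cams,models
import cv2,numpy as np
def take(n,name=None,crop=None,s=1):
    c=cams.camera(n); f=c["frame"][:,:,::-1]
    if name:
        if crop: x0,y0,x1,y1=crop; f=cv2.resize(f[y0:y1,x0:x1],None,fx=s,fy=s,interpolation=cv2.INTER_CUBIC)
        cv2.imwrite("pics/"+name,f)
    return c
def ray(c,px,z):
    K=np.array(c["K"]);P=np.array(c["pose"])
    d=P[:3,:3]@np.linalg.solve(K,[px[0],px[1],1]); o=P[:3,3]
    return o+d*(z-o[2])/d[2]
def proj(c,p):
    K=np.array(c["K"]);P=np.array(c["pose"])
    p=np.atleast_2d(p).astype(float); q=(p-P[:3,3])@P[:3,:3]; q=q@K.T
    return q[:,:2]/q[:,2:]
E
python3 - <<'E'
from h import *
take("top","t1.png",(220,160,420,280),4)
take("side","s1.png",(240,170,400,340),3.5)
E
```

```text
(no output)
```

View pics/t1.png

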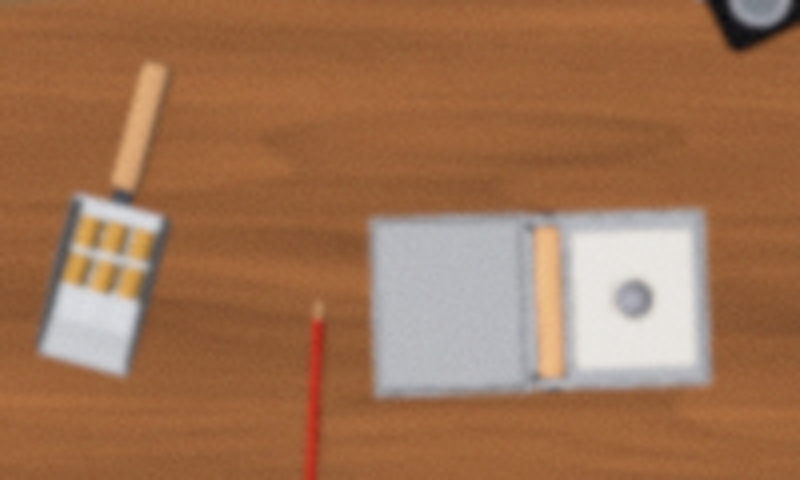

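View pics/s1.png

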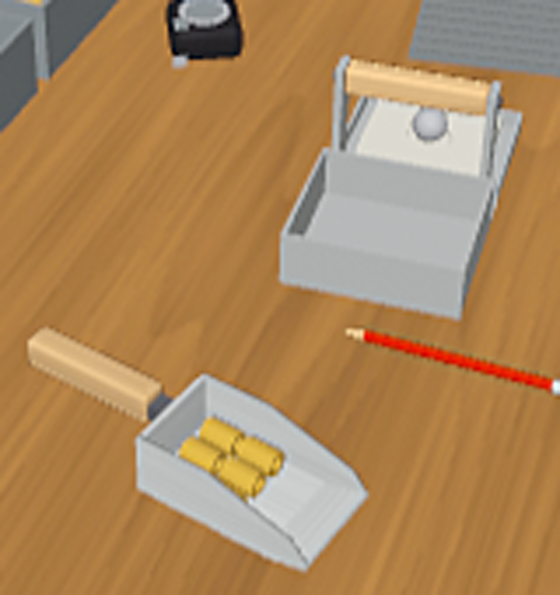

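```bash
cat > fit.py <<'E'
from h import *
from scipy.optimize import least_squares
T=lambda x,y:(220+x/4,160+y/4); S=lambda x,y:(240+x/3.5,170+y/3.5)
ct=take("top");cs=take("side")
def fit(obs,g):
    def tr(p,P):
        c,s=np.cos(p[2]),np.sin(p[2]); P=np.array(P,float)
        return np.c_[p[0]+c*P[:,0]-s*P[:,1],p[1]+s*P[:,0]+c*P[:,1],P[:,2]]
    def res(p):
        r=[]
        for c,k in((ct,0),(cs,1)):
            o=[(a,b) for kk,a,b in obs if kk==k]
            if o: r.append((proj(c,tr(p,[b for a,b in o]))-np.array([a for a,b in o])).ravel())
        return np.concatenate(r)
    s=least_squares(res,g,x_scale=[100,100,1],loss="soft_l1"); print(np.round(s.x,3),np.round(res(s.x),1)); return s.x
sc=fit([(0,T(155,64),(168,0,47)),(0,T(123,190),(72,0,47)),(0,T(77,196),(60,35,42)),(0,T(168,216),(60,-35,42)),(0,T(40,352),(-60,35,10)),(0,T(128,376),(-60,-35,10)),
 (1,S(303,568),(-60,35,10)),(1,S(367,492),(-60,-35,10)),(1,S(205,376),(60,-35,42)),(1,S(138,437),(60,35,42))],[450,230,-.2])
tr=fit([(0,T(371,219),(65,124,42)),(0,T(377,396),(-65,124,42)),(0,T(706,210),(65,-124,15)),(0,T(711,382),(-65,-124,15)),(0,T(547,227),(53,0,111)),(0,T(552,378),(-53,0,111)),
 (1,S(283,234),(65,124,42)),(1,S(281,283),(65,124,0)),(1,S(459,318),(-65,124,0))],[450,0,0])
def pt(p,x,y): c,s=np.cos(p[2]),np.sin(p[2]); return np.round([p[0]+c*x-s*y,p[1]+s*x+c*y],1)
print("grip",pt(sc,105,0),"nose",pt(sc,-60,0)); print("bin",pt(tr,0,67.5),"seat",pt(tr,0,-69))
for n,c in(("top",ct),("side",cs)):
    for t,z in(("mat",3),("pencil",4),("hose_cutter",10),("tape_measure",32),("clamp_jar",85)):
        r=models.regions_of(n,t)
        if r:
            m=r[0]["pixels"]; v,u=np.nonzero(m); q=cv2.boxPoints(cv2.minAreaRect(np.c_[u,v].astype(np.float32)))
            print(n,t,round(r[0]["score"],2),np.round(ray(c,(u.mean(),v.mean()),z)[:2]),[np.round(ray(c,k,z)[:2]).tolist() for k in q])
E
python3 fit.py
```

```text
[ 4.95098e+02  2.85173e+02 -2.47000e-01] [ 0.7 -0.2 -0.2 -0.1 -1.1 -0.7 -0.8  0.6 -1.  -0.2 -0.3  0.   0.6 -1.1
  0.4 -0.6  0.2 -1.2 -0.3  0.1]
[ 4.88784e+02 -4.06120e+01  5.10000e-02] [-0.2 -0.1 -0.2  0.3 -0.5 -0.3  0.2  0.5  0.  -0.3  0.2  0.2 -0.4 -0.1
 -0.2 -0.7  0.5 -0. ]
grip [596.9 259.5] nose [436.9 299.9]
bin [485.3  26.8] seat [ 492.3 -109.5]
top mat 0.94 [ 471. -359.] [[547.0, -236.0], [578.0, -460.0], [397.0, -482.0], [366.0, -259.0]]
top hose_cutter 0.73 [790. 157.] [[766.0, 253.0], [871.0, 99.0], [806.0, 56.0], [702.0, 210.0]]
top tape_measure 0.94 [ 715. -193.] [[726.0, -146.0], [760.0, -211.0], [706.0, -239.0], [672.0, -174.0]]
top clamp_jar 0.82 [ 675. -351.] [[684.0, -299.0], [724.0, -375.0], [666.0, -404.0], [627.0, -328.0]]
side mat 0.92 [ 470. -351.] [[547.0, -231.0], [598.0, -465.0], [392.0, -489.0], [366.0, -257.0]]
side pencil 0.8 [403. 125.] [[479.0, 130.0], [481.0, 112.0], [337.0, 120.0], [337.0, 137.0]]
side hose_cutter 0.81 [803. 127.] [[883.0, 79.0], [808.0, 50.0], [716.0, 223.0], [781.0, 248.0]]
side tape_measure 0.74 [ 710. -172.] [[756.0, -209.0], [699.0, -232.0], [662.0, -134.0], [716.0, -113.0]]
side clamp_jar 0.8 [ 656. -286.] [[723.0, -377.0], [659.0, -402.0], [598.0, -209.0], [655.0, -186.0]]
```

```bash
cat >> h.py <<'E'
def goal(x,y,z,psi=None):
    s=manip.read_state(); p=s["eef_pos"]; r=s["eef_rot"]
    from scipy.spatial.transform import Rotation as R
    M=R.from_euler("xyz",r).as_matrix()
    d=M.T@(np.array([x,y,z])-p)/10
    th=0 if psi is None else -((psi-r[2]+np.pi)%(2*np.pi)-np.pi)
    print("row",np.round(d,2),round(th,3),"| at",np.round(p,1),np.round(r,3),"gap",round(s["finger_gap"],1),"F",np.round(s["wrist_force"],1),"t",round(s["clock"],2),"j",np.round(s["joints"],2))
E
python3 -c "
from h import *
goal(597,259.5,120,2.895)"
```

```text
row [-47.01  -9.97   6.  ] -0.107 | at [190.5 515.9 180. ] [-3.141 -0.     2.788] gap 94.0 F [-0.1 -0.4 -0.3] t 1.6 j [ 1.15  0.3   1.52  0.    1.32 -0.07]
```

```bash
python3 -m pendant '[[[-4.7,-1.0,0.6,-0.02],[-9.4,-2,1.2,-0.04],[-14.1,-3,1.8,-0.06],[-18.8,-4,2.4,-0.08],[-23.5,-5,3.0,-0.107]]]' 1; python3 -m pendant '[[[-4.7,-1.0,0.6,0],[-9.4,-2,1.2,0],[-14.1,-3,1.8,0],[-18.8,-4,2.4,0],[-22.5,-5,3.0,0]]]'; python3 -c "
from h import *
goal(597,259.5,120,2.895)"
```

```text
clock: 2.1
eef_pos: [395.1, 386.4, 150.0]
eef_rot: [3.141, 0.0, 2.896]
wrist_force: [-0.1, 0.5, -0.1]
finger_gap: 94.3
clock: 2.6
eef_pos: [601.7, 282.5, 119.5]
eef_rot: [-3.142, 0.0, 2.894]
wrist_force: [-0.5, -0.0, 1.0]
finger_gap: 93.7
row [-0.11 -2.35 -0.05] -0.001 | at [601.7 282.5 119.5] [-3.142  0.     2.894] gap 93.7 F [-0.5 -0.   1. ] t 2.6 j [ 0.38  0.61  1.22 -0.    1.31 -0.94]
```

```bash
python3 -m pendant '[[[-0.1,-2.35,0,0],[-0.1,-2.35,2,0],[-0.1,-2.35,4,0]]]'
python3 - <<'E'
from h import *
take("top","t2.png",(200,140,340,280),4); take("side","s2.png",(200,200,400,400),3)
goal(597,259.5,25,2.894)
E
```

```text
clock: 2.9
eef_pos: [595.4, 260.4, 79.8]
eef_rot: [3.141, 0.001, 2.894]
wrist_force: [0.8, -0.1, -0.9]
finger_gap: 94.2
row [-0.37  0.    5.23] 0.0 | at [593.6 260.4  77.3] [-3.139 -0.004  2.894] gap 94.3 F [-0.7  0.1 -0.3] t 3.0 j [ 0.36  0.61  1.32 -0.    1.22 -0.97]
```

View pics/t2.png

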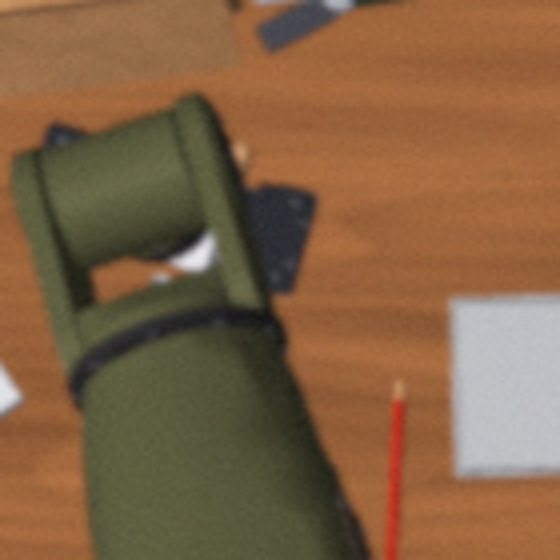

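View pics/s2.png

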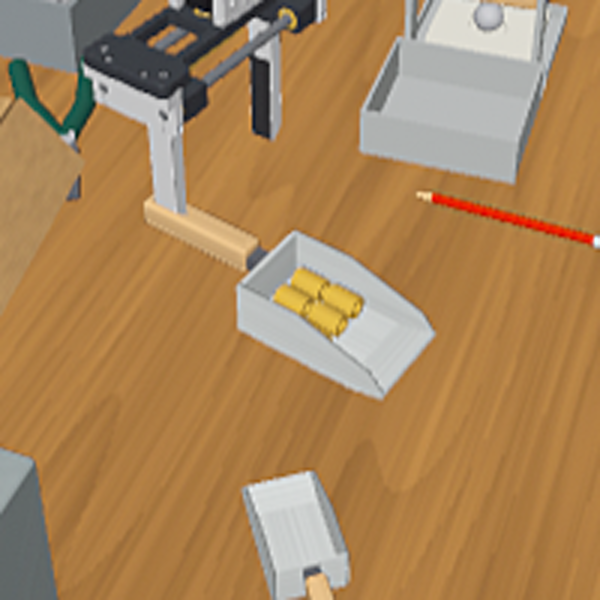

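The side crop shows the fingers straddling the large scoop's handle at (200,215), clear of the table items. Descending.

```bash
python3 -m pendant '[[[-0.2,0.05,2,0],[-0.25,0.05,4,0],[-0.25,0.05,5.3,0],[-0.25,0.05,5.4,0]]]'; python3 -m pendant '[[[0,0,0,0],[0,0,0,0],[0,0,0,0],[0,0,0,0],[0,0,0,0]]]' -1 20;  python3 -m pendant '[[[0,0,0,0],[0,0,0,0],[0,0,0,0]]]' -1 60; python3 -m pendant '[[[0,0,0,0],[0,0,0,0],[0,0,0,0]]]'
python3 - <<'E'
from h import *
take("side","s3.png",(200,200,400,400),3)
goal(597,259.5,25,2.894)
E
```

```text
clock: 3.4
eef_pos: [596.8, 260.9, 25.0]
eef_rot: [-3.14, -0.002, 2.895]
wrist_force: [0.5, 0.3, 0.4]
finger_gap: 93.8
clock: 3.9
eef_pos: [597.5, 261.1, 26.4]
eef_rot: [3.141, 0.0, 2.895]
wrist_force: [-0.1, -0.1, 0.2]
finger_gap: 57.4
clock: 4.2
eef_pos: [597.4, 261.0, 26.0]
eef_rot: [-3.142, -0.0, 2.895]
wrist_force: [0.0, -0.3, 0.6]
finger_gap: 33.4
clock: 4.5
eef_pos: [597.4, 261.0, 26.0]
eef_rot: [-3.142, -0.0, 2.895]
wrist_force: [0.2, -0.4, 0.8]
finger_gap: 9.3
row [ 0.   -0.16  0.1 ] 0.001 | at [597.4 261.   26. ] [-3.142  0.     2.895] gap 5.5 F [-0.1 -0.7  0.6] t 4.55 j [ 0.36  0.67  1.34 -0.    1.12 -0.97]
```

View pics/s3.png

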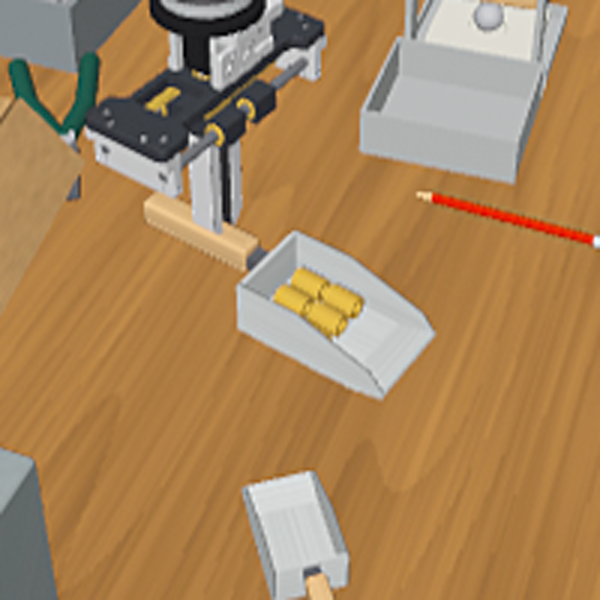

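```bash
python3 -m pendant '[[[0,0,0,0],[0,0,0,0],[0,0,0,0]]]'
python3 - <<'E'
from h import *
take("side","s4.png",(230,200,310,290),7)
goal(597,259.5,25,2.894)
E
```

```text
clock: 4.85
eef_pos: [597.4, 261.0, 26.1]
eef_rot: [-3.142, 0.0, 2.895]
wrist_force: [-0.2, -0.3, 0.6]
finger_gap: 0.4
row [ 0.   -0.16  0.11] 0.001 | at [597.4 261.   26.1] [-3.142  0.     2.895] gap 0.5 F [ 0.1 -0.3  0.4] t 4.9 j [ 0.36  0.67  1.34 -0.    1.12 -0.97]
```

View pics/s4.png

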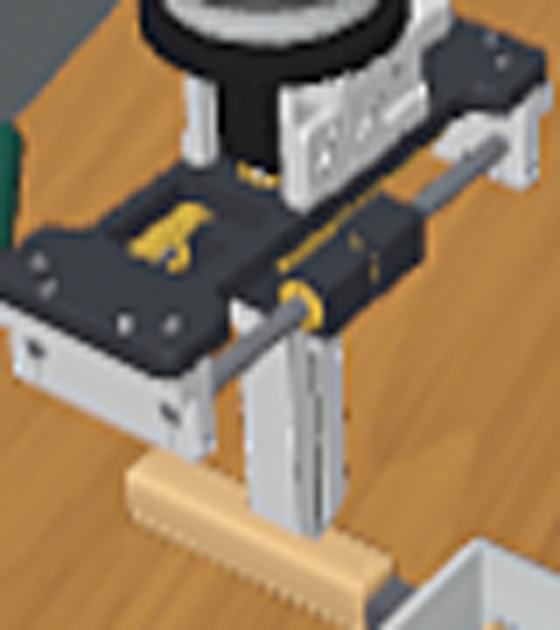

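```bash
python3 - <<'E'
from h import *
c=take("side"); 
for z in(18,26,37,50,60): 
    p=proj(c,[597.4,261,z])[0]; print(z,p,(p-[230,200])*7)
E
python3 fit.py | head -4
```

```text
18 [272.47335032 285.62436279] [297.31345222 599.37053954]
26 [272.34840914 282.93732826] [296.43886396 580.56129782]
37 [272.17484695 279.20463111] [295.22392866 554.43241775]
50 [271.96704253 274.73550675] [293.76929768 523.14854723]
60 [271.80517637 271.25434897] [292.63623456 498.78044281]
[ 4.95098e+02  2.85173e+02 -2.47000e-01] [ 0.7 -0.2 -0.2 -0.1 -1.1 -0.7 -0.8  0.6 -1.  -0.2 -0.3  0.   0.6 -1.1
  0.4 -0.6  0.2 -1.2 -0.3  0.1]
[ 4.88784e+02 -4.06120e+01  5.10000e-02] [-0.2 -0.1 -0.2  0.3 -0.5 -0.3  0.2  0.5  0.  -0.3  0.2  0.2 -0.4 -0.1
 -0.2 -0.7  0.5 -0. ]
```

Run:
```python
from h import *
c=take("side"); 
print(proj(c,[[605,306,69],[582,215,69],[605,306,99],[582,215,99],[598,261,48]]))
ct=take("top","t5.png",(200,130,320,260),5); print((proj(ct,[[597,261,36],[597,261,120]])-[200,130])*5)
```

```text
[[259.34529078 280.74242338]
 [286.62470322 256.78217698]
 [258.61248797 269.80824145]
 [286.38266118 246.14708335]
 [271.74577113 275.35977032]]
[[267.90018319 333.76389179]
 [246.40857633 322.37596946]]
```

View pics/t5.png

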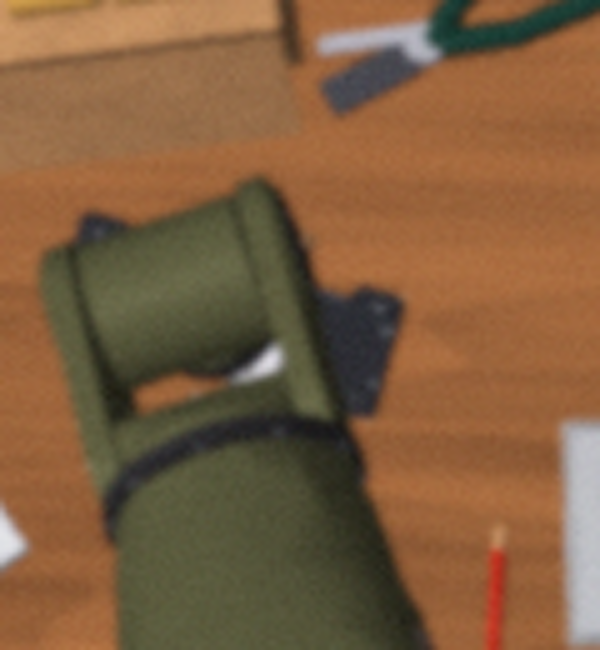

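Reading vs. picture: the side crop puts the closed fingertips at about (305,530), just above the handle's top face. So the real tips stand about 30 mm higher than the stated geometry and the jaws closed on air. I'll open and go lower, watching force and image.

```bash
python3 -m pendant '[[[0,0,-0.5,0],[0,0,-0.5,0],[0,0,-0.5,0],[0,0,-0.5,0],[0,0,-0.5,0]]]' 1;python3 -m pendant '[[[0,0,0,0],[0,0,0,0]]]'; python3 -m pendant '[[[0,-0.1,1,0],[0,-0.1,2,0],[0,-0.1,2.5,0],[0,-0.1,2.5,0]]]'
python3 - <<'E'
from h import *
take("side","s6.png",(230,200,310,290),7)
goal(597,259.5,-4,2.894)
c=take("side"); m=47
p=manip.read_state()["eef_pos"]
for z in(22,30): print(((proj(c,[[p[0]+11.5,p[1]+45.6,p[2]+z],[p[0]-11.5,p[1]-45.6,p[2]+z]])-[230,200])*7).round())
E
```

```text
clock: 6.15
eef_pos: [597.4, 261.0, 31.0]
eef_rot: [-3.141, -0.0, 2.895]
wrist_force: [0.8, -0.4, 0.3]
finger_gap: 37.1
clock: 6.35
eef_pos: [597.4, 261.0, 31.0]
eef_rot: [-3.142, -0.0, 2.895]
wrist_force: [-1.0, 0.3, -0.5]
finger_gap: 53.0
clock: 6.75
eef_pos: [596.5, 259.8, 4.6]
eef_rot: [-3.14, -0.002, 2.895]
wrist_force: [-0.0, -0.7, -0.3]
finger_gap: 84.9
row [-0.02 -0.04  0.94] 0.001 | at [596.9 259.9   5.4] [-3.141e+00 -1.000e-03  2.895e+00] gap 89.1 F [-0.1  0.1 -0.3] t 6.8 j [ 0.35  0.7   1.35 -0.    1.09 -0.97]
[[202. 662.]
 [389. 492.]]
[[200. 643.]
 [388. 473.]]
```

View pics/s6.png

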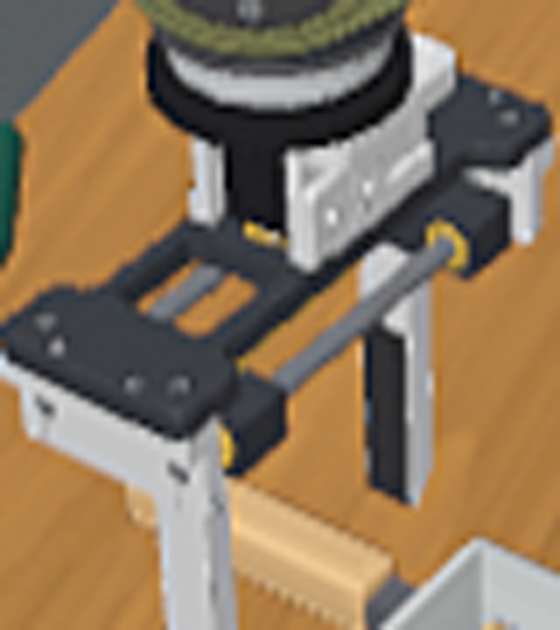

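```bash
python3 -m pendant '[[[0,0,0.3,0],[0,0,0.6,0],[0,0,0.8,0],[0,0,0.8,0]]]' -1 60; python3 -m pendant '[[[0,0,0,0],[0,0,0,0],[0,0,0,0],[0,0,0,0],[0,0,0,0]]]'; python3 -m pendant '[[[0,0,0,0],[0,0,0,0]]]';python3 -m pendant '[[[0,0,0,0],[0,0,0,0]]]'
python3 - <<'E'
from h import *
take("side","s7.png",(230,200,330,310),6)
goal(597,259.5,-4,2.894)
E
```

```text
clock: 7.25
eef_pos: [597.0, 260.0, -2.3]
eef_rot: [-3.141, -0.0, 2.895]
wrist_force: [-0.6, -0.4, 0.3]
finger_gap: 65.1
clock: 7.75
eef_pos: [597.2, 260.0, -1.9]
eef_rot: [3.142, 0.0, 2.895]
wrist_force: [-0.1, 0.5, -0.1]
finger_gap: 25.5
clock: 7.95
eef_pos: [597.2, 260.1, -1.9]
eef_rot: [3.142, 0.0, 2.895]
wrist_force: [0.8, 0.2, 0.2]
finger_gap: 19.4
clock: 8.15
eef_pos: [597.2, 260.0, -1.9]
eef_rot: [3.142, 0.0, 2.895]
wrist_force: [-0.1, 0.1, -0.4]
finger_gap: 19.5
row [ 0.01 -0.06  0.21] 0.001 | at [597.2 260.1  -1.9] [3.142 0.    2.895] gap 19.5 F [-0.4  0.2  0.4] t 8.2 j [ 0.35  0.71  1.36  0.    1.07 -0.97]
```

View pics/s7.png

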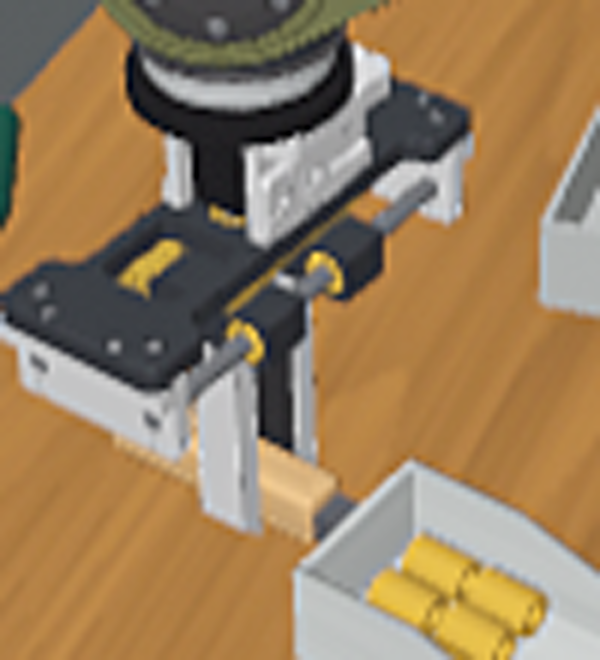

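Gap is 19.5 mm, with the near finger at (230,470) on the handle, so it is gripped. Lifting gently.

```bash
python3 -m pendant '[[[0,0,-0.4,0],[0,0,-1,0],[0,0,-2,0],[0,0,-3,0],[0,0,-4,0]]]'
python3 - <<'E'
from h import *
take("side","s8.png",(200,170,400,340),4)
goal(597,259.5,-4,2.894)
E
```

```text
clock: 8.7
eef_pos: [597.4, 260.1, 39.3]
eef_rot: [3.141, 0.001, 2.895]
wrist_force: [0.6, -0.3, -2.1]
finger_gap: 19.8
row [ 0.09 -0.12  4.51] 0.001 | at [598.1 260.4  41.1] [3.140e+00 2.000e-03 2.895e+00] gap 19.5 F [ 0.7 -0.5 -0.1] t 8.75 j [ 0.35  0.66  1.34 -0.    1.15 -0.97]
```

View pics/s8.png

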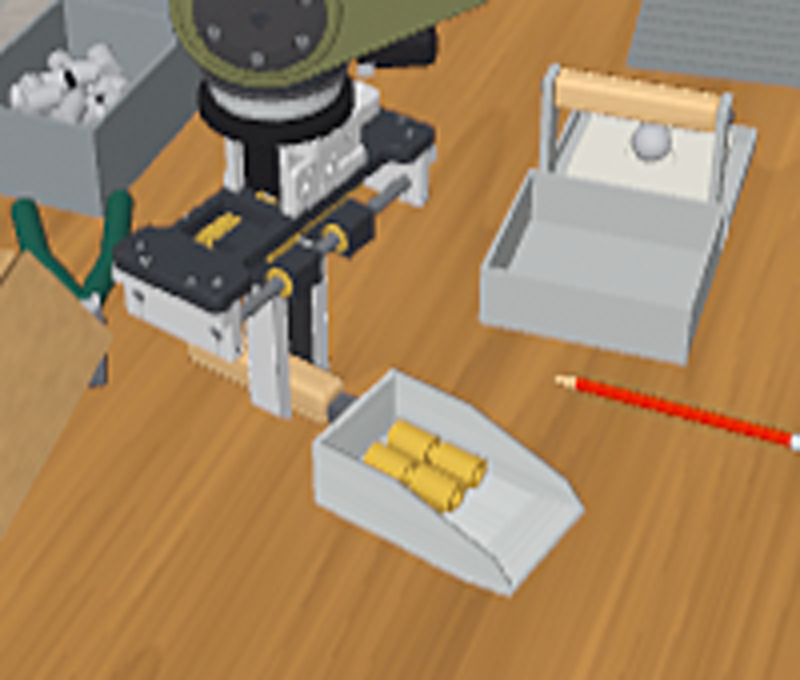

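Scoop is held level, and all ferrules are in the pan (four visible at (425,465) plus the row hidden by the wall). Raising, then carrying it beside the bin.

```bash
python3 -m pendant '[[[0,0,-1,0],[0,0,-3,0],[0,0,-5,0],[0,0,-7,0],[0,0,-8,0]]]'
python3 - <<'E'
from h import *
goal(650,35,122,3.19)
E
```

```text
clock: 9.25
eef_pos: [597.6, 260.2, 120.2]
eef_rot: [3.14, 0.002, 2.895]
wrist_force: [0.6, 0.4, -2.0]
finger_gap: 19.8
row [-10.58 -20.56  -0.19] -0.295 | at [597.6 260.2 120.2] [3.140e+00 2.000e-03 2.895e+00] gap 19.8 F [ 0.6  0.4 -2. ] t 9.25 j [ 0.35  0.57  1.27  0.    1.29 -0.97]
```

```bash
python3 -m pendant '[[[-0.7,-1.3,0,-0.02],[-2,-3.9,0,-0.06],[-3.5,-6.8,0,-0.1],[-5,-9.7,0,-0.14],[-6.5,-12.6,0,-0.18]]]'
python3 - <<'E'
from h import *
goal(650,35,122,3.19)
E
```

```text
clock: 9.75
eef_pos: [629.4, 120.7, 117.8]
eef_rot: [-3.141, -0.001, 3.077]
wrist_force: [0.0, -0.1, -1.8]
finger_gap: 19.5
row [-2.61 -8.42 -0.42] -0.113 | at [629.4 120.7 117.8] [-3.141e+00 -1.000e-03  3.077e+00] gap 19.5 F [ 0.  -0.1 -1.8] t 9.75 j [ 0.13  0.55  1.31 -0.    1.28 -1.37]
```

```bash
python3 -m pendant '[[[-0.9,-2.8,-0.1,-0.04],[-1.7,-5.4,-0.2,-0.08],[-2.3,-7.5,-0.3,-0.11],[-2.6,-8.4,-0.4,-0.113],[-2.6,-8.4,-0.4,-0.113]]]'
python3 - <<'E'
from h import *
take("side","s9.png",(200,120,440,300),3.3)
take("top","t9.png",(260,130,420,290),3)
goal(650,35,122,3.19)
E
```

```text
clock: 10.25
eef_pos: [649.8, 35.7, 121.9]
eef_rot: [3.142, -0.0, -3.098]
wrist_force: [-0.1, 0.4, -2.6]
finger_gap: 19.9
row [-0.03 -0.23 -0.01] -0.003 | at [649.6  37.3 121.9] [ 3.141 -0.    -3.096] gap 19.5 F [-0.6  0.1 -2.5] t 10.35 j [ 0.    0.57  1.27  0.    1.3  -1.62]
```

View pics/s9.png

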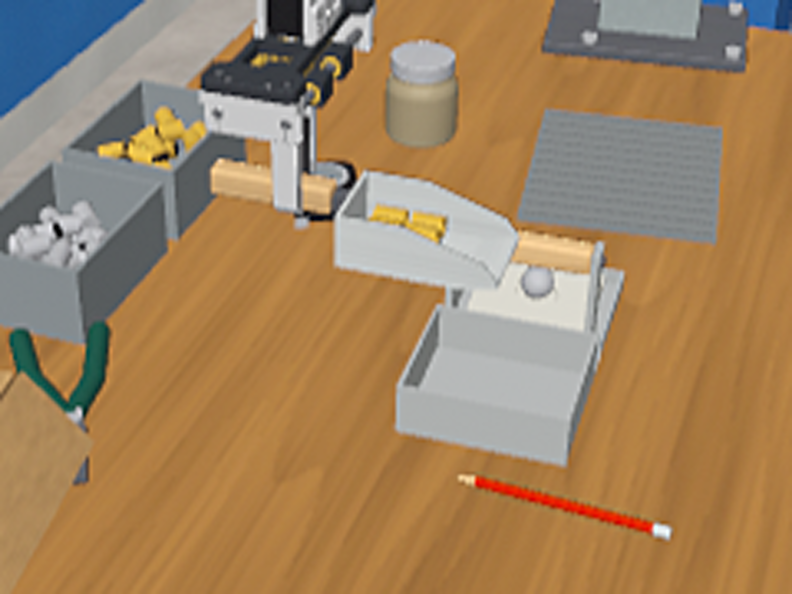

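View pics/t9.png

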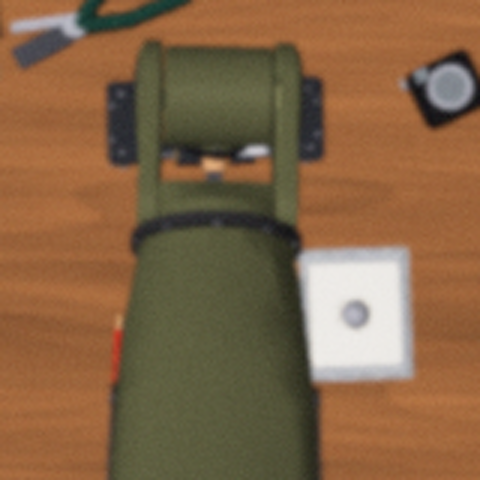

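Run:
```python
from h import *
from scipy.optimize import least_squares
c=take("side"); S=lambda x,y:(200+x/3.3,120+y/3.3)
P=np.array([(-60,-35,10),(-60,35,10),(60,-35,42),(60,35,42),(168,10,47),(168,10,25)],float)
o=np.array([S(517,232),S(495,283),S(365,172),S(336,212),S(212,163),S(212,190)])
def tr(p):
    cy,sy=np.cos(p[3]),np.sin(p[3]);a=p[4] # a: nose down
    q=np.c_[P[:,0]*np.cos(a)+P[:,2]*-np.sin(a)*1,P[:,1],P[:,0]*np.sin(a)+P[:,2]*np.cos(a)]
    return np.c_[p[0]+cy*q[:,0]-sy*q[:,1],p[1]+sy*q[:,0]+cy*q[:,1],p[2]+q[:,2]]
f=lambda p:(proj(c,tr(p))-o).ravel()
s=least_squares(f,[545,31,124,.05,0],x_scale=[100,100,100,1,1]);print(s.x.round(2),f(s.x).round(1))
```

```text
[5.5128e+02 1.4500e+01 1.1363e+02 4.0000e-02 2.0000e-02] [-0.1  0.4 -0.2 -0.2  0.4 -1.2  0.2  0.4 -0.2  0.5  0.  -0. ]
```

```bash
python3 -m pendant '[[[0,-0.2,0,0]]]' - 20; python3 -m pendant '[[[0,0,0,0]]]' - 60
python3 - <<'E'
from h import *
take("side","s10.png",(220,130,420,290),3.5)
goal(650,35,122,3.19)
E
```

```text
clock: 10.5
eef_pos: [649.7, 35.6, 122.0]
eef_rot: [3.141, -0.0, -3.094]
wrist_force: [0.8, -0.2, -3.3]
finger_gap: 19.7
clock: 10.6
eef_pos: [649.7, 35.0, 122.0]
eef_rot: [-3.142, -0.0, -3.095]
wrist_force: [0.1, -0.4, -1.9]
finger_gap: 19.9
row [-0.02  0.01  0.  ] -0.002 | at [649.8  34.9 122. ] [ 3.142 -0.    -3.095] gap 19.2 F [ 0.2  0.1 -2.3] t 10.65 j [-0.    0.57  1.27  0.    1.3  -1.62]
```

View pics/s10.png

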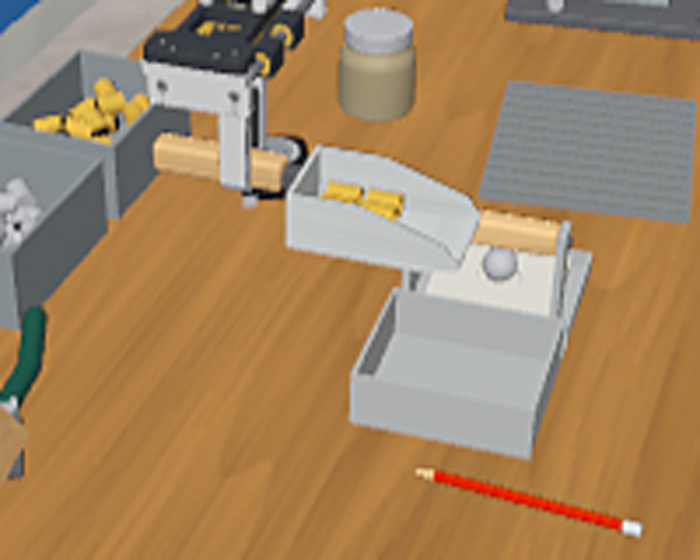

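```bash
python3 -m pendant '[[[0,0,0,0]]]' - 10; python3 -m pendant '[[[0,0,0,0]]]' - 60
python3 - <<'E'
from h import *
take("side","s11.png",(220,130,420,290),3.5)
goal(650,35,122,3.19)
E
```

```text
clock: 10.75
eef_pos: [649.8, 34.7, 122.1]
eef_rot: [3.142, -0.0, -3.095]
wrist_force: [0.1, 0.1, -1.0]
finger_gap: 20.3
clock: 10.85
eef_pos: [649.8, 34.6, 122.0]
eef_rot: [3.142, 0.0, -3.095]
wrist_force: [1.0, -0.4, -2.8]
finger_gap: 19.6
row [-0.02  0.05  0.  ] -0.002 | at [649.8  34.5 122. ] [-3.142  0.    -3.095] gap 19.4 F [ 0.3 -0.  -2.9] t 10.9 j [-0.    0.57  1.27 -0.    1.3  -1.62]
```

View pics/s11.png

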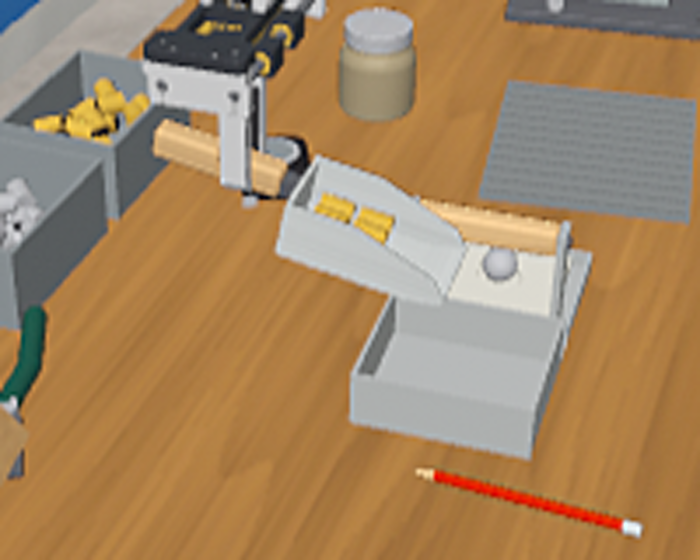

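The scoop tipped about 14° and held, with the ferrules still at (350,215). Short low-force pulses give controlled tipping. Next I move the nose further over the bin and tip more.

```bash
python3 -m pendant '[[[0.8,0.1,0,0],[2,0.1,0,0],[3,0.1,0,0],[3.2,0.1,0,0]]]'; python3 -m pendant '[[[0,0,0,0]]]' - 10; python3 -m pendant '[[[0,0,0,0],[0,0,0,0]]]' - 60
python3 - <<'E'
from h import *
take("side","s12.png",(220,130,420,290),3.5)
goal(618,35,122,3.19)
E
```

```text
clock: 11.3
eef_pos: [616.8, 34.0, 122.3]
eef_rot: [3.142, -0.0, -3.095]
wrist_force: [0.2, 0.5, -1.4]
finger_gap: 19.5
clock: 11.4
eef_pos: [617.7, 33.9, 122.4]
eef_rot: [-3.142, 0.0, -3.095]
wrist_force: [-0.4, 0.6, -2.7]
finger_gap: 20.1
clock: 11.6
eef_pos: [618.1, 34.0, 122.0]
eef_rot: [3.142, 0.0, -3.095]
wrist_force: [0.1, 0.6, -1.8]
finger_gap: 19.4
row [-0.    0.1  -0.01] -0.002 | at [618.   34.  121.9] [-3.142 -0.    -3.095] gap 19.6 F [-1.1 -0.  -1.5] t 11.65 j [-0.    0.5   1.38 -0.    1.26 -1.62]
```

View pics/s12.png

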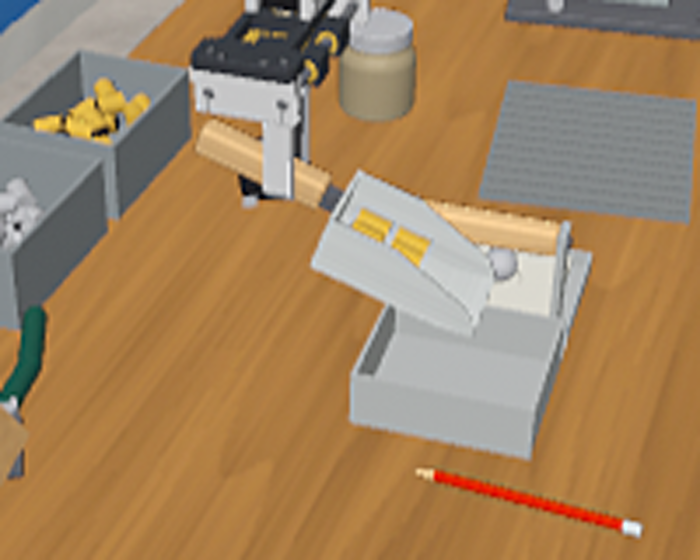

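```bash
python3 -m pendant '[[[0.5,0.1,-0.5,0],[1,0.1,-1,0],[1,0.1,-1,0]]]'; python3 -m pendant '[[[0,0,0,0]]]' - 10; python3 -m pendant '[[[0,0,0,0],[0,0,0,0]]]' - 60
python3 - <<'E'
from h import *
take("side","s13.png",(220,130,420,290),3.5)
goal(608,35,132,3.19)
E
```

```text
clock: 11.95
eef_pos: [607.7, 34.5, 133.2]
eef_rot: [-3.142, 0.001, -3.095]
wrist_force: [-0.1, -0.5, -3.1]
finger_gap: 19.4
clock: 12.05
eef_pos: [607.8, 34.5, 132.5]
eef_rot: [-3.142, 0.001, -3.095]
wrist_force: [-0.2, 0.7, -2.3]
finger_gap: 19.8
clock: 12.25
eef_pos: [607.8, 34.5, 131.9]
eef_rot: [-3.142, -0.0, -3.095]
wrist_force: [-0.8, -0.3, -1.5]
finger_gap: 19.6
row [-0.02  0.05 -0.01] -0.002 | at [607.8  34.5 131.9] [ 3.142 -0.    -3.095] gap 19.4 F [-0.3 -0.2 -1.7] t 12.3 j [-0.    0.47  1.4   0.    1.27 -1.62]
```

View pics/s13.png

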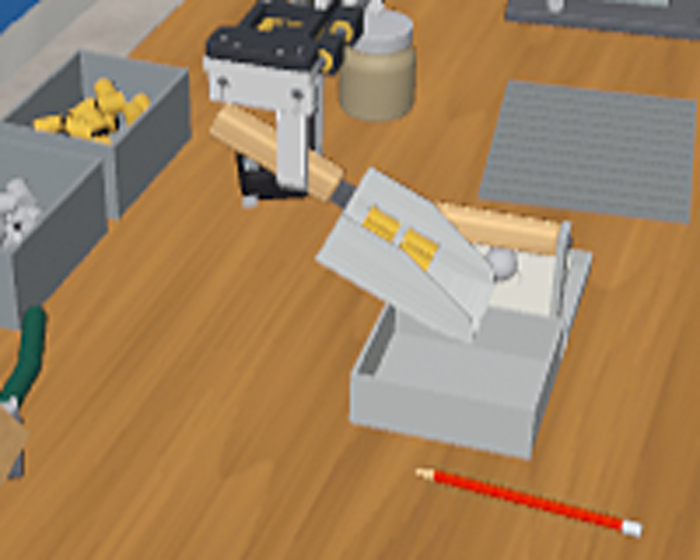

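```bash
python3 -m pendant '[[[0.7,0.1,0,0],[1.6,0.1,0,0],[1.6,0.1,0,0]]]'; python3 -m pendant '[[[0,0,0,0]]]' - 10; python3 -m pendant '[[[0,0,0,0],[0,0,0,0]]]' - 60
python3 - <<'E'
from h import *
take("side","s14.png",(220,130,420,290),3.5)
goal(592,35,132,3.19)
E
```

```text
clock: 12.6
eef_pos: [590.7, 34.8, 132.1]
eef_rot: [3.142, -0.0, -3.095]
wrist_force: [-0.4, 0.1, -2.3]
finger_gap: 19.5
clock: 12.7
eef_pos: [591.6, 34.7, 132.4]
eef_rot: [-3.142, 0.0, -3.095]
wrist_force: [0.0, -0.3, -1.0]
finger_gap: 19.6
clock: 12.9
eef_pos: [591.9, 34.7, 132.0]
eef_rot: [-3.142, 0.0, -3.095]
wrist_force: [-0.1, -0.6, -2.5]
finger_gap: 19.5
row [-0.02  0.03  0.  ] -0.002 | at [591.9  34.7 132. ] [-3.142 -0.    -3.095] gap 19.9 F [-0.3  0.3 -1.8] t 12.95 j [-0.    0.44  1.45 -0.    1.26 -1.62]
```

View pics/s14.png

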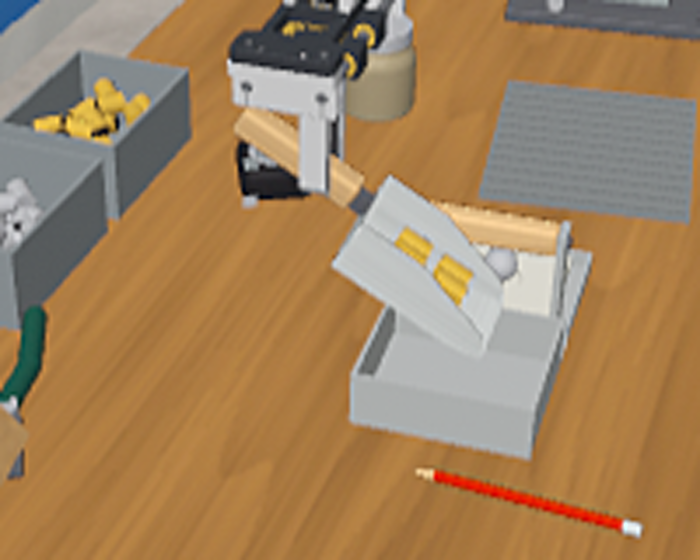

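```bash
python3 -m pendant '[[[0.5,0,0,0]]]' - 10; python3 -m pendant '[[[0.3,0,0,0],[0.3,0,0,0],[0.3,0,0,0]]]' - 60
python3 - <<'E'
from h import *
take("side","s15.png",(220,130,420,290),3.5)
goal(584,35,132,3.19)
E
```

```text
clock: 13.05
eef_pos: [586.9, 34.5, 131.9]
eef_rot: [-3.142, -0.0, -3.095]
wrist_force: [0.7, -0.4, -2.8]
finger_gap: 20.1
clock: 13.35
eef_pos: [583.8, 34.4, 132.2]
eef_rot: [-3.142, 0.0, -3.095]
wrist_force: [0.0, 0.7, -2.4]
finger_gap: 19.5
row [-0.02  0.06  0.01] -0.002 | at [583.8  34.4 132.1] [-3.142  0.    -3.095] gap 19.6 F [-0.5 -0.3 -2.3] t 13.4 j [-0.    0.42  1.48 -0.    1.25 -1.62]
```

View pics/s15.png

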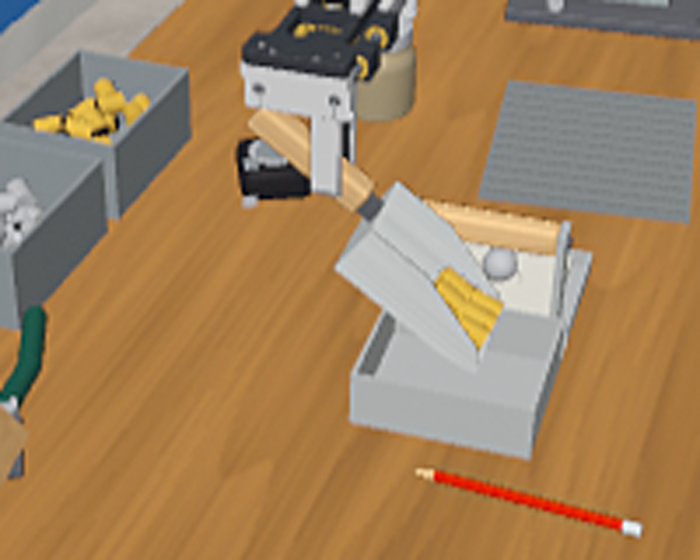

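```bash
python3 -m pendant '[[[0.3,0,-0.4,0],[0.5,0,-0.8,0]]]' - 10; python3 -m pendant '[[[0.5,0,-0.5,0],[1,0,-1,0],[1,0,-1,0]]]' - 60
python3 - <<'E'
from h import *
take("side","s16.png",(220,130,420,290),3.5)
goal(573,35,150,3.19)
E
```

```text
clock: 13.6
eef_pos: [578.6, 34.1, 140.3]
eef_rot: [-3.142, -0.0, -3.095]
wrist_force: [-0.1, -0.9, -2.1]
finger_gap: 20.1
clock: 13.9
eef_pos: [568.6, 33.7, 151.2]
eef_rot: [-3.142, 0.001, -3.095]
wrist_force: [0.4, 0.8, -1.0]
finger_gap: 19.4
row [-0.43  0.11  0.08] -0.002 | at [568.8  33.7 150.8] [-3.142e+00  1.000e-03 -3.095e+00] gap 19.5 F [ 0.4  0.8 -2.3] t 13.95 j [-0.01  0.37  1.5  -0.    1.27 -1.62]
```

View pics/s16.png

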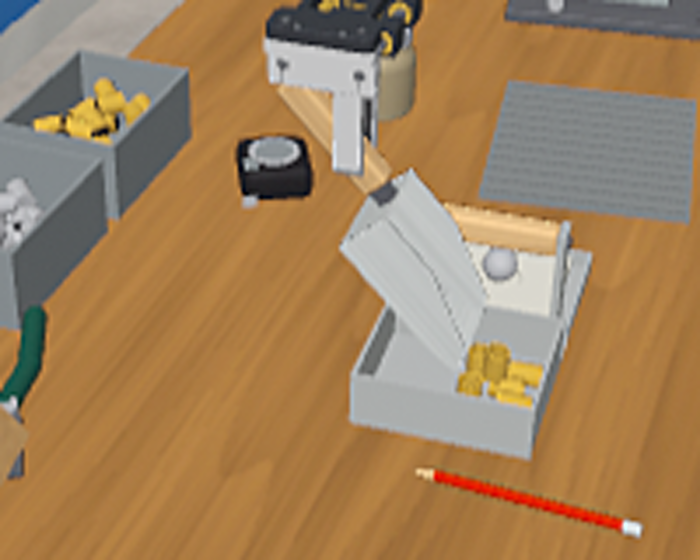

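Run:
```python
from h import *
take("side","s17.png",(310,170,400,270),8)
```

```text
(no output)
```

View pics/s17.png

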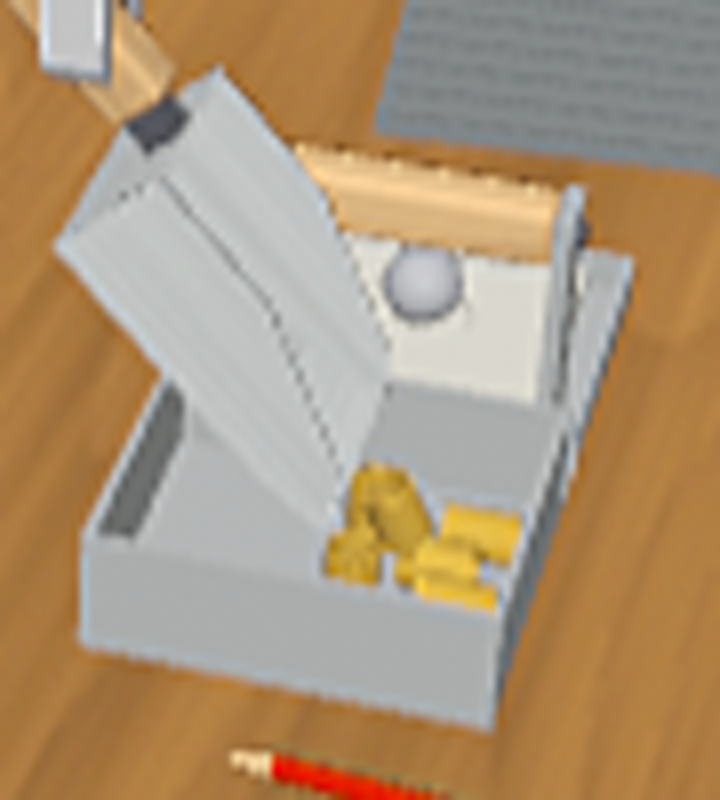

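```bash
python3 -m pendant '[[[0,0,-0.5,0],[0,0,-1.5,0],[0,0,-3,0],[0,0,-4.5,0],[0,0,-6,0]]]'
python3 - <<'E'
from h import *
take("side","s18.png",(290,140,400,270),6)
goal(573,35,150,3.19)
E
```

```text
clock: 14.5
eef_pos: [568.9, 33.7, 211.4]
eef_rot: [-3.142, 0.001, -3.095]
wrist_force: [-0.5, -1.3, -0.4]
finger_gap: 19.4
row [-0.31  0.12  6.41] -0.002 | at [569.7  33.7 214. ] [-3.141  0.004 -3.095] gap 19.6 F [0.1 1.5 1.4] t 14.55 j [-0.01  0.32  1.42  0.    1.4  -1.62]
```

View pics/s18.png

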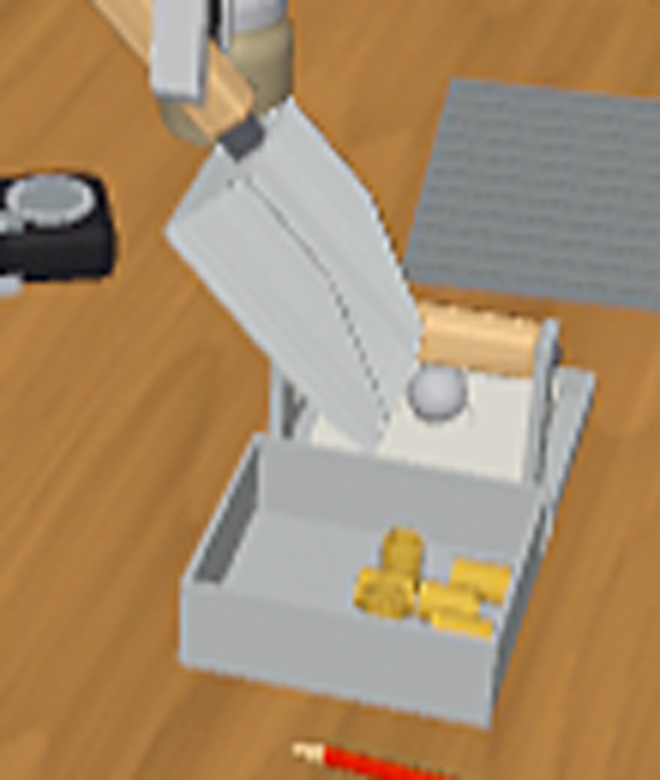

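Run:
```python
from h import *
c=take("side","s19.png",(340,215,380,255),16)
r=models.regions_of("side","ferrule0")
print([(round(q["score"],2),np.round(q["point"]).tolist(),int(q["pixels"].sum())) for q in r])
```

```text
[(0.56, [355.0, 228.0], 47), (0.54, [351.0, 238.0], 46), (0.5, [358.0, 241.0], 26)]
```

View pics/s19.png

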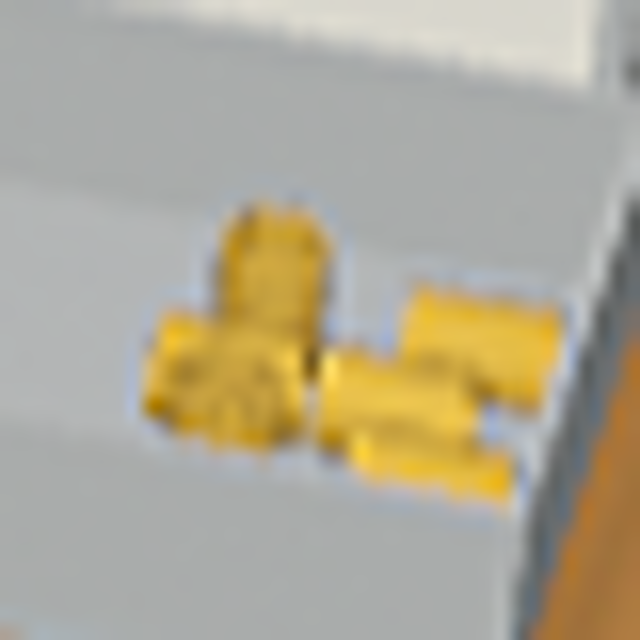

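Six ferrules sit in the bin at about (350–370, 228–243), none are visible in the pan or on the table. I shift the scoop sideways, still within 15 cm, to see the bin from the top.

```bash
python3 -m pendant '[[[0,1,0,0],[0,3,0,0],[0,6,0,0],[0,9,0,0],[0,10.5,0,0]]]'
python3 - <<'E'
from h import *
take("top","t20.png",(240,150,420,280),4)
take("side","s20.png",(200,100,420,300),3.5)
goal(600,259.5,150,2.895)
E
```

```text
clock: 15.15
eef_pos: [563.3, 141.0, 209.2]
eef_rot: [3.142, -0.001, -3.094]
wrist_force: [0.2, -0.7, -0.4]
finger_gap: 19.5
row [-4.23 11.73  5.93] 0.295 | at [563.5 140.3 209.3] [-3.142e+00 -1.000e-03 -3.093e+00] gap 19.5 F [-0.3  0.2 -0.1] t 15.25 j [ 0.18  0.35  1.39  0.    1.41 -1.44]
```

View pics/t20.png

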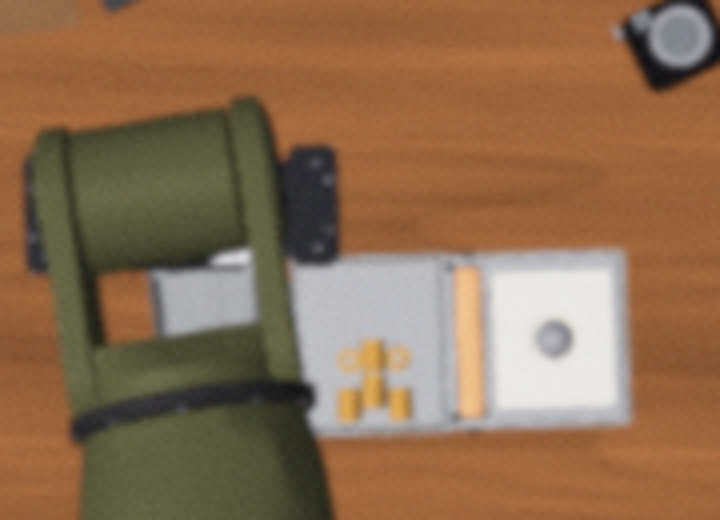

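View pics/s20.png

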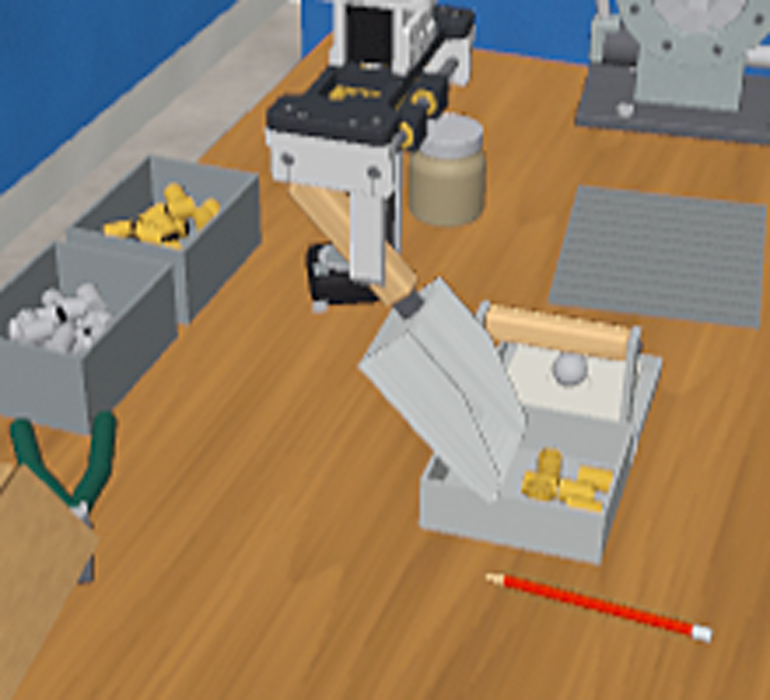

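Top view: two ferrules standing as rings at (348,362) and (398,360), four lying at (372,355), (373,388), (348,405), (400,403). All six are in the bin. Now to lay the scoop down at its old place.

```bash
python3 - <<'E'
from h import *
goal(508,282,205,2.895)
E
python3 -m pendant '[[[1,2.5,0,0.05],[2,5.5,0,0.11],[3,8.5,0,0.18],[4,11.5,0,0.25],[4.8,13.9,0,0.295]]]'
python3 - <<'E'
from h import *
goal(508,282,130,2.895)
E
```

```text
row [ 4.85 14.42  0.44] 0.295 | at [563.5 140.3 209.3] [-3.142e+00 -1.000e-03 -3.093e+00] gap 19.5 F [-0.3  0.2 -0.1] t 15.25 j [ 0.18  0.35  1.39  0.    1.41 -1.44]
clock: 15.75
eef_pos: [509.1, 275.7, 209.8]
eef_rot: [-3.141, -0.0, 2.89]
wrist_force: [0.1, 0.1, -1.3]
finger_gap: 19.6
row [0.27 0.59 7.98] -0.005 | at [509.1 275.7 209.8] [-3.141 -0.     2.89 ] gap 19.6 F [ 0.1  0.1 -1.3] t 15.75 j [ 0.43  0.34  1.39 -0.    1.4  -0.89]
```

```bash
python3 -m pendant '[[[0.2,0.3,1.5,0],[0.2,0.5,4,0],[0.2,0.5,6,0],[0.2,0.5,7.5,0],[0.2,0.5,8,0]]]'
python3 - <<'E'
from h import *
c=take("side","s21.png",(200,120,420,340),3)
goal(508,282,117,2.895)
E
```

```text
clock: 16.25
eef_pos: [508.5, 279.4, 128.2]
eef_rot: [-3.14, -0.002, 2.892]
wrist_force: [-0.4, 0.3, -0.9]
finger_gap: 19.4
row [0.11 0.22 1.14] -0.003 | at [508.6 279.6 128.4] [-3.140e+00 -2.000e-03  2.892e+00] gap 19.7 F [-0.2  0.7 -1.6] t 16.3 j [ 0.44  0.41  1.49 -0.    1.24 -0.88]
```

View pics/s21.png

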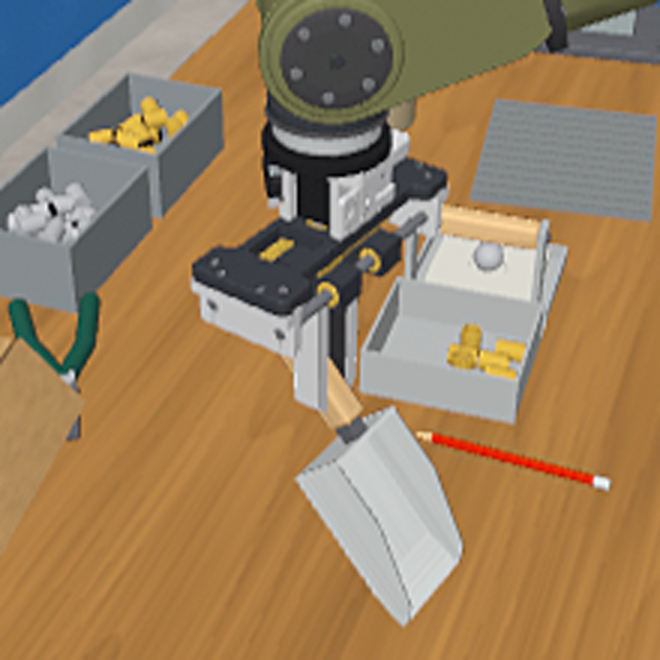

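```bash
python3 -m pendant '[[[0,0.2,0.7,0],[-0.3,0.2,1.2,0],[-1.9,0.2,2.1,0],[-3.1,0.2,2.9,0],[-3.1,0.2,2.9,0]]]' - 15
python3 - <<'E'
from h import *
c=take("side","s22.png",(200,120,420,340),3)
goal(508,282,-2,2.895)
E
```

```text
clock: 16.8
eef_pos: [540.8, 274.2, 100.4]
eef_rot: [3.142, 0.0, 2.892]
wrist_force: [-0.1, 0.4, -0.9]
finger_gap: 19.9
row [ 3.28 -0.05 10.26] -0.003 | at [539.9 274.4 100.6] [-3.141 -0.     2.892] gap 19.7 F [-0.6 -0.9 -1.7] t 16.85 j [ 0.41  0.49  1.44 -0.    1.21 -0.91]
```

View pics/s22.png

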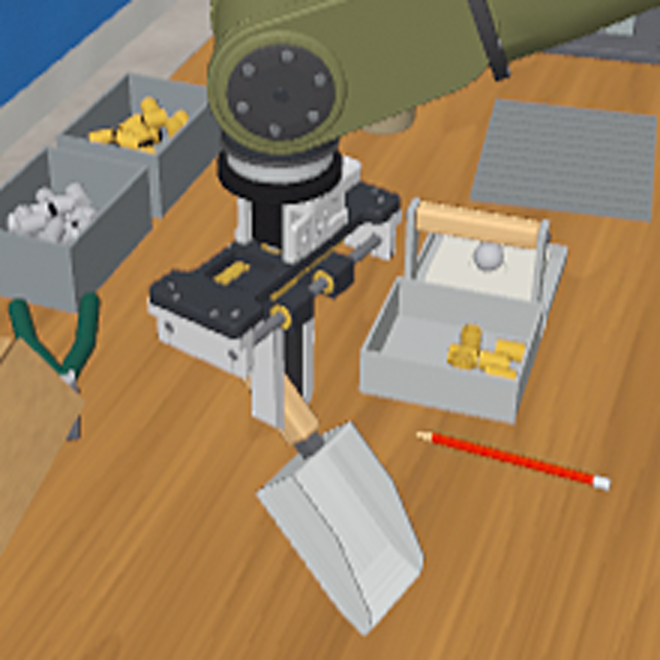

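```bash
python3 -m pendant '[[[0.5,0,-0.8,0],[2,0,-1,0],[3,0,-0.6,0],[3,0,0,0]]]' 
python3 -m pendant '[[[-1.0,0,0.8,0],[-2.2,0,1.6,0],[-3.6,0,2.7,0],[-5.2,0,4.2,0],[-5.2,0,4.2,0]]]' - 12
python3 - <<'E'
from h import *
c=take("side","s23.png",(200,120,420,340),3)
goal(508,282,-2,2.895)
E
```

```text
clock: 17.25
eef_pos: [509.3, 282.9, 101.6]
eef_rot: [3.141, 0.001, 2.894]
wrist_force: [0.2, 0.5, -1.2]
finger_gap: 19.8
clock: 17.75
eef_pos: [561.8, 267.8, 56.0]
eef_rot: [-3.139, -0.003, 2.891]
wrist_force: [0.6, 0.8, -2.9]
finger_gap: 20.2
row [5.49 0.01 5.94] -0.004 | at [561.3 268.4  57.2] [-3.140e+00 -2.000e-03  2.891e+00] gap 19.7 F [-0.4  0.1 -1.2] t 17.8 j [ 0.39  0.58  1.42 -0.    1.14 -0.93]
```

View pics/s23.png

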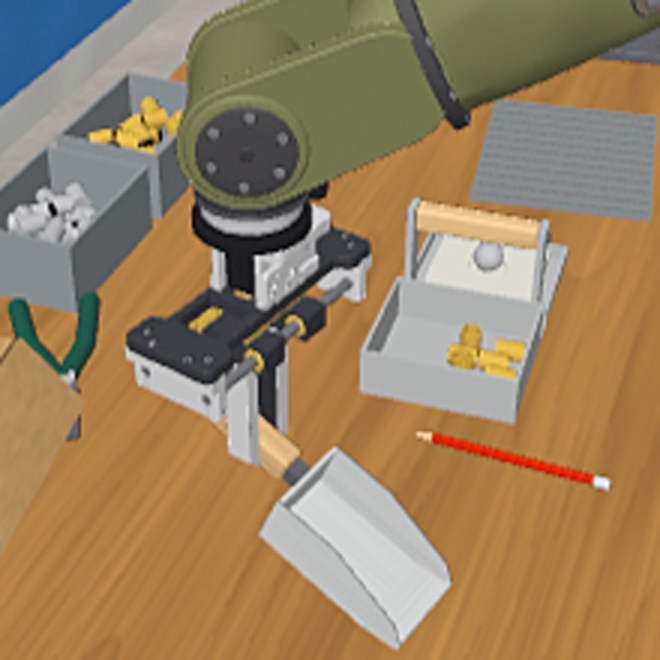

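```bash
python3 -m pendant '[[[-0.7,0,0.9,0],[-1.6,0,2.6,0],[-2.4,0,4.4,0],[-2.9,0,5.7,0],[-2.9,0,5.9,0]]]' - 8
python3 - <<'E'
from h import *
c=take("side","s24.png",(200,120,420,340),3)
goal(508,282,-2,2.895)
E
```

```text
clock: 18.3
eef_pos: [589.0, 261.9, -1.2]
eef_rot: [-3.141, -0.001, 2.893]
wrist_force: [0.3, 0.4, -1.0]
finger_gap: 19.7
row [ 8.31 -0.06  0.14] -0.002 | at [588.7 262.1  -0.7] [-3.141e+00 -1.000e-03  2.893e+00] gap 19.8 F [ 1.3  0.4 -1.3] t 18.35 j [ 0.36  0.69  1.38 -0.    1.07 -0.96]
```

View pics/s24.png

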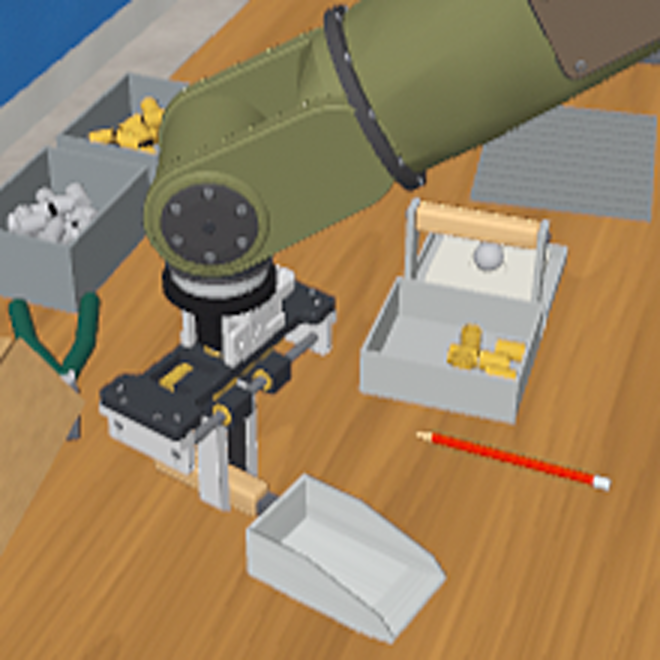

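```bash
python3 -m pendant '[[[0,0,0.1,0],[0,0,0.15,0]]]' - 3; python3 -m pendant '[[[0,0,0,0],[0,0,0,0],[0,0,0,0],[0,0,0,0],[0,0,0,0]]]' 1;python3 -m pendant '[[[0,0,0,0],[0,0,0,0],[0,0,0,0]]]'
python3 - <<'E'
from h import *
c=take("side","s25.png",(200,120,420,340),3)
goal(508,282,-2,2.895)
E
```

```text
clock: 18.55
eef_pos: [588.9, 262.5, -0.6]
eef_rot: [3.141, 0.001, 2.893]
wrist_force: [-0.3, -1.8, 2.0]
finger_gap: 20.0
clock: 19.05
eef_pos: [588.8, 262.3, -1.4]
eef_rot: [3.142, 0.0, 2.893]
wrist_force: [0.6, -0.2, 0.2]
finger_gap: 56.5
clock: 19.35
eef_pos: [588.8, 262.3, -1.5]
eef_rot: [-3.142, -0.0, 2.893]
wrist_force: [0.4, -0.4, 0.3]
finger_gap: 80.9
row [ 8.32 -0.08  0.05] -0.002 | at [588.9 262.3  -1.5] [3.142 0.    2.893] gap 84.3 F [-0.7 -0.3 -0.3] t 19.4 j [ 0.36  0.7   1.38  0.    1.07 -0.96]
```

View pics/s25.png

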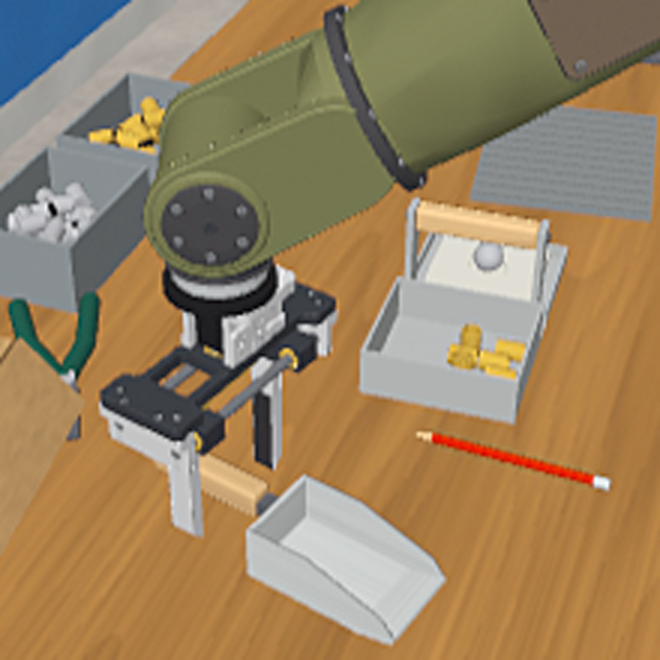

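The scoop lies flat and empty at (345,560) with jaws clear. Rising, then going over to the tray handle.

```bash
python3 -m pendant '[[[0,0,-1.5,0],[0,0,-5,0],[0,0,-9,0],[0,0,-13,0],[0,0,-16,0]]]'
python3 - <<'E'
from h import *
goal(488.8,-40.6,150,3.193)
E
```

```text
clock: 19.9
eef_pos: [589.2, 262.4, 162.8]
eef_rot: [3.14, 0.003, 2.893]
wrist_force: [0.9, -0.8, 0.7]
finger_gap: 94.2
row [  2.27 -31.84   1.21] -0.3 | at [589.2 262.4 162.8] [3.140e+00 3.000e-03 2.893e+00] gap 94.2 F [ 0.9 -0.8  0.7] t 19.9 j [ 0.36  0.53  1.25  0.    1.37 -0.96]
```

```bash
python3 -m pendant '[[[0.3,-4,0.1,-0.05],[0.6,-8.5,0.3,-0.1],[0.9,-13,0.5,-0.15],[1.3,-17.5,0.7,-0.22],[1.6,-22,0.9,-0.3]]]'
python3 - <<'E'
from h import *
goal(488.8,-40.6,150,3.193)
E
```

```text
clock: 20.4
eef_pos: [518.4, 51.5, 150.8]
eef_rot: [-3.142, 0.001, -3.087]
wrist_force: [0.5, 0.0, -0.7]
finger_gap: 93.5
row [ 3.45 -9.04  0.07] 0.003 | at [518.4  51.5 150.8] [-3.142e+00  1.000e-03 -3.087e+00] gap 93.5 F [ 0.5  0.  -0.7] t 20.4 j [ 0.03  0.26  1.64 -0.    1.24 -1.6 ]
```

```bash
python3 -m pendant '[[[1,-3,0,0],[2.2,-6,0,0],[3.2,-8.5,0,0],[3.45,-9.05,0,0],[3.45,-9.05,0,0]]]'
python3 - <<'E'
from h import *
c=take("side","s26.png",(240,100,420,280),4)
take("top","t26.png",(240,150,420,280),4)
goal(488.8,-40.6,62,3.193)
p=manip.read_state()["eef_pos"]
print((proj(c,[[p[0]+2,p[1]+47,p[2]+20],[p[0]-2,p[1]-47,p[2]+20]])-[240,100])*4)
E
```

```text
clock: 20.9
eef_pos: [489.5, -39.5, 150.5]
eef_rot: [-3.141, 0.001, -3.092]
wrist_force: [-0.4, -0.1, -0.0]
finger_gap: 93.8
row [ 0.11 -0.21  8.8 ] 0.0 | at [489.7 -38.4 150. ] [ 3.142e+00  1.000e-03 -3.090e+00] gap 94.2 F [ 0.8  1.1 -0.2] t 21.0 j [-0.15  0.2   1.72  0.    1.22 -1.78]
[[458.42222886 321.71194371]
 [505.36470083 251.91632683]]
```

View pics/s26.png

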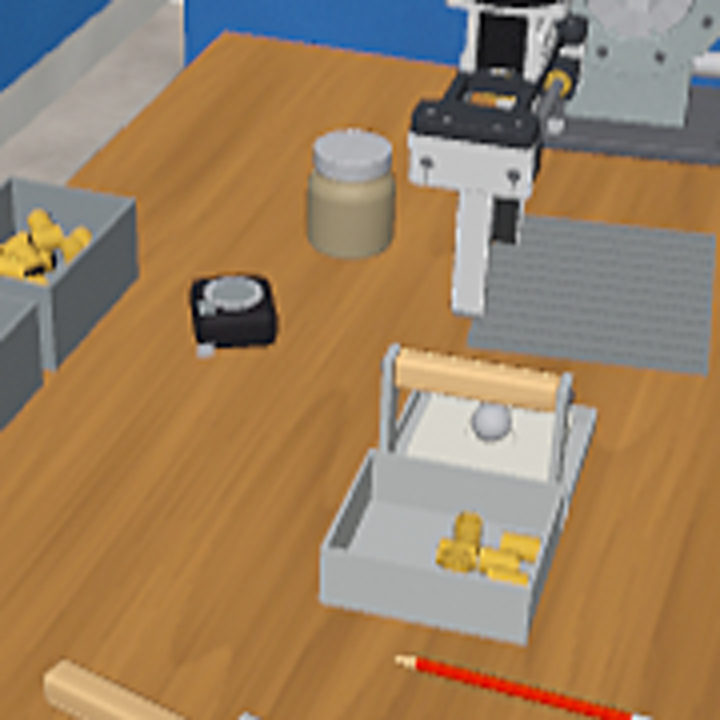

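View pics/t26.png

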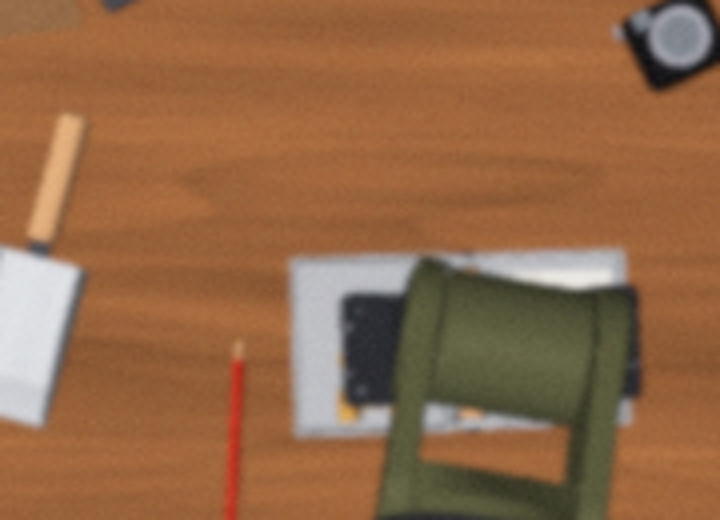

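```bash
python3 -m pendant '[[[0.1,-0.1,1.5,0],[0.1,-0.1,4,0],[0.1,-0.1,6.5,0],[0.1,-0.1,8.2,0],[0.1,-0.1,8.8,0]]]'
python3 - <<'E'
from h import *
c=take("side","s27.png",(290,120,400,270),5)
goal(488.8,-40.6,62,3.193)
E
```

```text
clock: 21.5
eef_pos: [487.9, -39.0, 60.0]
eef_rot: [3.141, -0.002, -3.089]
wrist_force: [0.0, -0.6, 0.7]
finger_gap: 93.6
row [-0.08 -0.14 -0.18] 0.001 | at [488.  -39.2  60.2] [ 3.141e+00 -2.000e-03 -3.089e+00] gap 93.9 F [ 0.2  0.4 -0. ] t 21.55 j [-0.16  0.31  1.81  0.    1.02 -1.78]
```

View pics/s27.png

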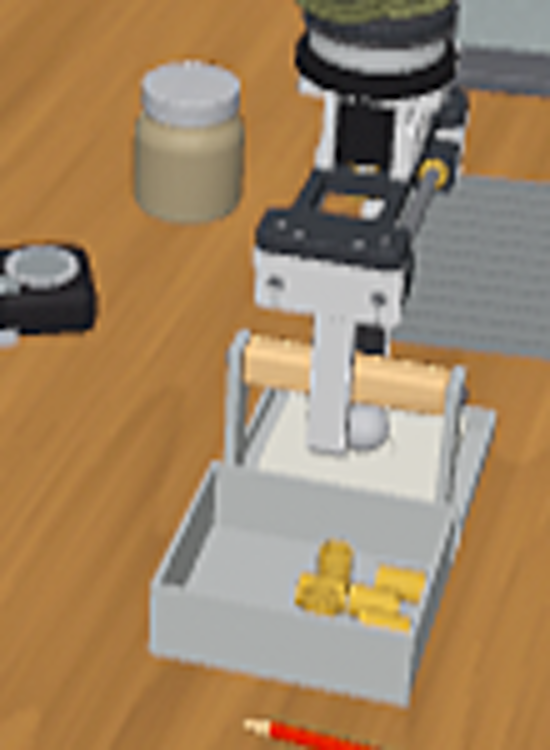

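```bash
python3 -m pendant '[[[-0.05,-0.1,0,0],[-0.05,-0.1,0,0],[-0.05,-0.1,0,0],[-0.05,-0.1,0,0],[-0.05,-0.1,0,0]]]' -1 6; python3 -m pendant '[[[0,0,0,0],[0,0,0,0],[0,0,0,0],[0,0,0,0],[0,0,0,0]]]';python3 -m pendant '[[[0,0,0,0],[0,0,0,0]]]' - 20;python3 -m pendant '[[[0,0,0,0],[0,0,0,0]]]' - 60
python3 - <<'E'
from h import *
c=take("side","s28.png",(290,120,400,270),5)
goal(488.8,-40.6,62,3.193)
E
```

```text
clock: 22.05
eef_pos: [489.1, -41.2, 61.9]
eef_rot: [-3.141, 0.001, -3.09]
wrist_force: [0.5, 0.6, -0.6]
finger_gap: 57.6
clock: 22.55
eef_pos: [488.9, -41.2, 61.5]
eef_rot: [3.142, -0.0, -3.09]
wrist_force: [0.3, -2.3, -1.8]
finger_gap: 18.1
clock: 22.75
eef_pos: [488.9, -41.2, 61.5]
eef_rot: [3.142, -0.0, -3.09]
wrist_force: [0.6, 0.3, 0.0]
finger_gap: 17.6
clock: 22.95
eef_pos: [488.9, -41.1, 61.5]
eef_rot: [3.141, -0.0, -3.09]
wrist_force: [-0.2, 0.5, -0.6]
finger_gap: 17.5
row [ 0.01  0.05 -0.05] -0.0 | at [488.9 -41.1  61.5] [ 3.142 -0.    -3.09 ] gap 17.9 F [-0.8  2.2  0. ] t 23.0 j [-0.16  0.31  1.81  0.    1.02 -1.78]
```

View pics/s28.png

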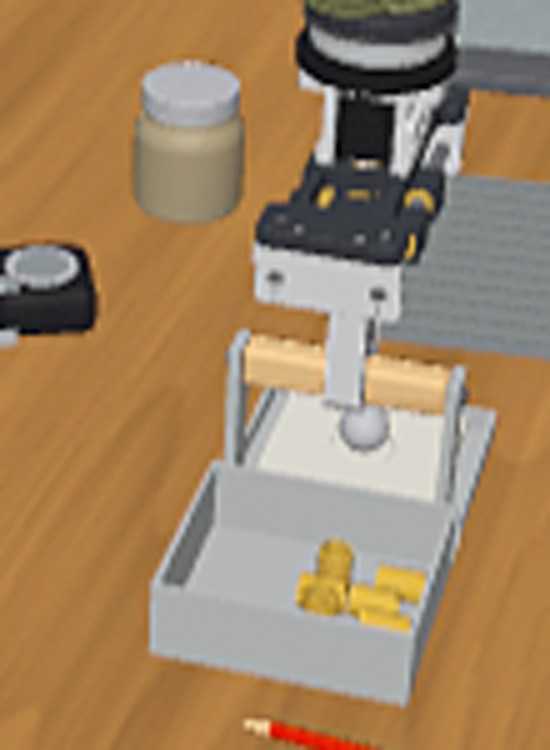

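Bar gripped (gap 17.6), ball seated at (365,428). Lifting gently.

```bash
python3 -m pendant '[[[0,0,-0.1,0],[0,0,-0.3,0],[0,0,-0.6,0],[0,0,-1,0],[0,0,-1.4,0]]]'
python3 - <<'E'
from h import *
c=take("side","s29.png",(290,120,400,270),5)
goal(488.8,-40.6,162,3.193)
E
```

```text
clock: 23.5
eef_pos: [488.9, -41.2, 75.9]
eef_rot: [-3.142, -0.0, -3.09]
wrist_force: [1.0, 0.2, -4.9]
finger_gap: 17.6
row [ 0.04  0.06 -8.54] -0.0 | at [489.3 -41.2  76.6] [-3.141e+00  1.000e-03 -3.090e+00] gap 17.6 F [ 0.8  0.6 -5.4] t 23.55 j [-0.16  0.29  1.8  -0.    1.06 -1.78]
```

View pics/s29.png

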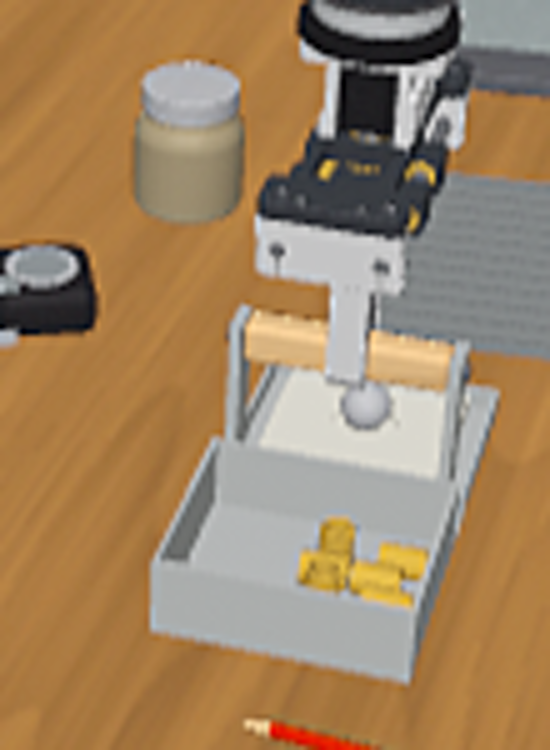

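Weight is about 5.5 N, the tray is level, and the ball is in place at (367,402). Continuing.

```bash
python3 -m pendant '[[[0,0,-0.5,0],[0,0,-1.2,0],[0,0,-2.1,0],[0,0,-3.1,0],[0,0,-4.1,0]]]'; python3 -m pendant '[[[0,0,-1,0],[0,0,-2,0],[0,0,-3,0],[0,0,-3.7,0],[0,0,-4.2,0]]]'; python3 -m pendant '[[[0,0,-0.2,0],[0,0,-0.3,0],[0,0,-0.3,0]]]'
python3 - <<'E'
from h import *
c=take("side","s30.png",(290,80,420,240),5)
goal(472,-359,162)
E
```

```text
clock: 24.05
eef_pos: [489.0, -41.2, 117.7]
eef_rot: [-3.142, 0.0, -3.09]
wrist_force: [-0.0, -0.1, -5.4]
finger_gap: 17.8
clock: 24.55
eef_pos: [489.0, -41.2, 159.3]
eef_rot: [-3.142, 0.0, -3.09]
wrist_force: [0.2, -0.1, -6.8]
finger_gap: 17.2
clock: 24.85
eef_pos: [488.8, -41.1, 161.3]
eef_rot: [3.141, -0.0, -3.09]
wrist_force: [-0.8, -0.6, -5.2]
finger_gap: 17.5
row [  3.3  -31.66  -0.08] 0 | at [488.8 -41.1 161.2] [ 3.141e+00 -1.000e-03 -3.090e+00] gap 17.7 F [-0.8 -0.4 -6.6] t 24.9 j [-0.16  0.18  1.71  0.    1.25 -1.78]
```

View pics/s30.png

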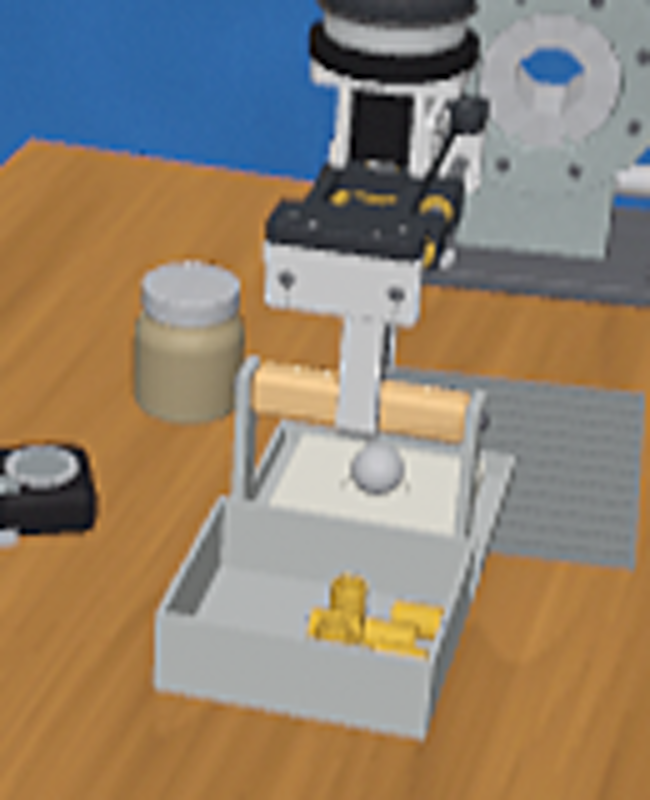

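```bash
python3 -m pendant '[[[0.03,-0.3,0,0],[0.1,-1,0,0],[0.2,-2,0,0],[0.34,-3.3,0,0],[0.5,-4.8,0,0]]]'; python3 -m pendant '[[[0.18,-1.7,0,0],[0.36,-3.5,0,0],[0.55,-5.3,0,0],[0.74,-7.1,0,0],[0.92,-8.9,0,0]]]';  python3 - <<'E'
from h import *
goal(472,-359,162,-3.09)
E
```

```text
clock: 25.4
eef_pos: [486.3, -90.6, 161.5]
eef_rot: [-3.142, -0.0, -3.09]
wrist_force: [0.3, -0.6, -4.8]
finger_gap: 17.6
clock: 25.9
eef_pos: [481.4, -180.5, 161.5]
eef_rot: [-3.141, -0.0, -3.091]
wrist_force: [0.4, 0.0, -6.0]
finger_gap: 17.6
row [  1.84 -17.78  -0.05] -0.001 | at [ 481.4 -180.5  161.5] [-3.141 -0.    -3.091] gap 17.6 F [ 0.4  0.  -6. ] t 25.9 j [-0.43  0.24  1.65 -0.    1.26 -2.05]
```

```bash
python3 -m pendant '[[[0.19,-1.8,0,0],[0.37,-3.6,0,0],[0.56,-5.4,0,0],[0.75,-7.2,0,0],[0.93,-9,0,0]]]'; python3 -m pendant '[[[0.18,-1.7,0,0],[0.34,-3.2,0,0],[0.48,-4.6,0,0],[0.6,-5.8,0,0],[0.7,-6.7,0,0]]]'; python3 -m pendant '[[[0.07,-0.7,0,0],[0.12,-1.2,0,0],[0.16,-1.6,0,0],[0.18,-1.8,0,0],[0.19,-1.9,0,0]]]';  python3 -m pendant '[[[0,0,0,0],[0,0,0,0]]]'
python3 - <<'E'
from h import *
c=take("side","s31.png",(310,60,440,220),5)
take("top","t31.png",(360,140,560,300),4)
goal(472,-359,162,-3.09)
for n in("side",):
    for t in("mat",):
        for r in models.regions_of(n,t)[:1]: v,u=np.nonzero(r["pixels"]); print(n,r["score"],u.min(),u.max(),v.min(),v.max())
E
```

```text
clock: 26.4
eef_pos: [476.7, -270.8, 161.5]
eef_rot: [3.142, -0.0, -3.091]
wrist_force: [-0.2, 0.3, -5.8]
finger_gap: 17.2
clock: 26.9
eef_pos: [473.4, -337.3, 161.5]
eef_rot: [3.142, -0.0, -3.091]
wrist_force: [-0.2, -0.0, -6.2]
finger_gap: 17.6
clock: 27.4
eef_pos: [472.6, -355.4, 161.5]
eef_rot: [3.142, -0.0, -3.09]
wrist_force: [-0.6, -1.1, -5.8]
finger_gap: 17.9
clock: 27.6
eef_pos: [472.6, -355.2, 161.6]
eef_rot: [-3.142, 0.0, -3.09]
wrist_force: [-0.0, 0.4, -5.3]
finger_gap: 17.7
row [ 0.08 -0.37 -0.04] -0.0 | at [ 472.7 -355.3  161.6] [-3.142  0.    -3.09 ] gap 17.7 F [-0.1 -0.1 -5.5] t 27.7 j [-0.71  0.41  1.42  0.    1.31 -2.33]
side 0.84 357 418 158 193
```

View pics/s31.png

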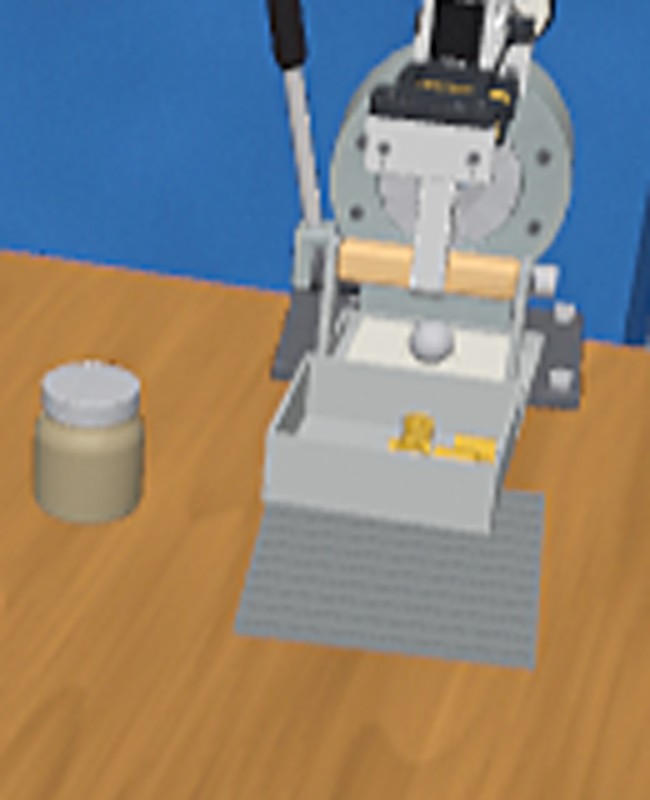

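View pics/t31.png

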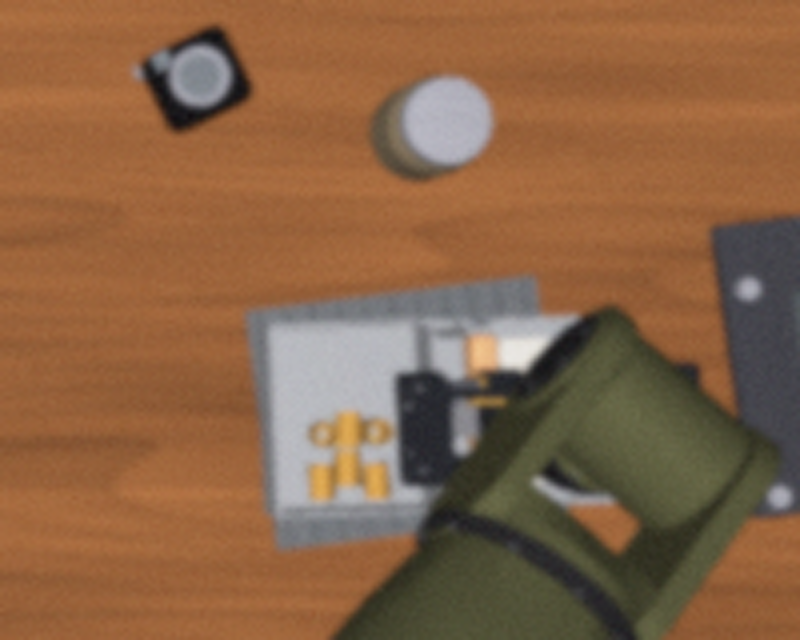

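Tray over the mat (top view centre ≈ (410,415)), six ferrules at (310–390, 410–500), ball seated at (432,340) side. One settling pause and a final check of the left side of the table, then hand in.

```bash
python3 -m pendant '[[[0,-0.3,0,0],[0,-0.3,0,0],[0,-0.3,0,0],[0,-0.3,0,0],[0,-0.3,0,0]]]'; python3 -m pendant '[[[0,0,0,0],[0,0,0,0],[0,0,0,0],[0,0,0,0],[0,0,0,0]]]'
python3 - <<'E'
from h import *
c=take("side","s32.png"); goal(472,-359,162,-3.09)
E
```

```text
clock: 28.25
eef_pos: [472.8, -358.4, 161.5]
eef_rot: [3.142, -0.0, -3.09]
wrist_force: [0.1, -0.1, -5.8]
finger_gap: 17.4
clock: 28.75
eef_pos: [472.8, -358.4, 161.5]
eef_rot: [-3.142, -0.0, -3.09]
wrist_force: [-0.4, 0.1, -5.6]
finger_gap: 17.6
row [ 0.08 -0.05 -0.04] -0.0 | at [ 472.8 -358.4  161.6] [-3.142  0.    -3.09 ] gap 17.7 F [-0.2 -0.3 -6. ] t 28.8 j [-0.71  0.41  1.41  0.    1.32 -2.33]
```

View pics/s32.png

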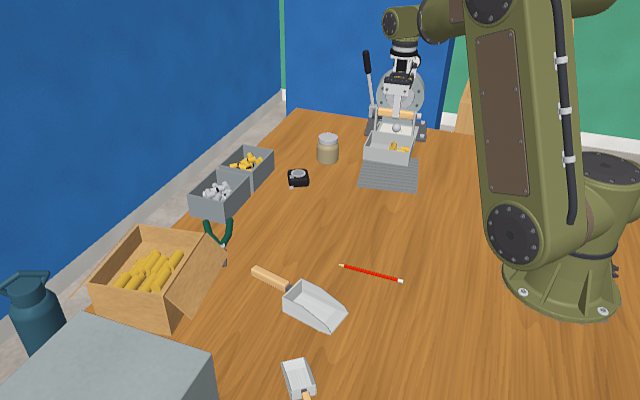

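The tray is level over the mat at (393,145), the scoop lies flat and empty at (310,303), and the bystanders are where they started.

```bash
python3 -c "
from cell import manip
print(manip.sign_off())"
```

```text
the job is handed in; nothing more can be done
None
```

The job is done and handed in at about 29 s, with the gripper still holding the tray over the mat. Sign-off gives no verdict, so this rests on my own checks.

**What I did:** I gripped the larger scoop by its handle and lifted it level. The moves cannot tilt the tool, so I tipped it over the bin by briefly loosening the grip and letting the scoop swing nose-down. I then laid it flat close to where it had been and let go. Finally I lifted the tray by its arch handle and carried it slowly to the mat.

**Last checks:**
- **Tray:** the TCP was at (472.8, -358.4) mm, against my estimate of the mat's centre at about (472, -359). The tray is level and still, with its underside about 100 mm up. The gripper carries about 5.7 N with the jaws on the bar (gap 17.6 mm).
- **Ball and ferrules:** pictures show the ball in its pocket and all six ferrules in the bin, two of them standing on end.
- **Scoop and bystanders:** the scoop is flat and empty, and the bystanders look unmoved.

**Disagreements:**
- **Fingertip height:** pictures showed the fingertips about 30 mm higher than the pose reading and stated tool geometry imply. My first close on the handle therefore shut on air, with no force felt, so I went lower and gripped again. All later heights, including the 100 mm, use this correction.
- **Scoop fit over the bin:** a position fit from the side camera alone differed by about 20 mm from the expected position, mostly along the camera's line of sight. I put that down to poor depth from one view and used the arm's reading.

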